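Set the blocks in a small violin mould and weight them down

ROBOT

A 7-joint arm with a two-finger parallel gripper is mounted at the origin on a cart in front of the work surface, level with it; the furniture and walls round the work are solid. World frame = base frame: x ahead of the robot, y to its left, z up, the work surface at z = 0. Lengths are in m, angles in rad, forces in N, time in s.
With the tool pointing down it reaches from about 0.425 to 0.875 m from the base axis. Payload 4.7 kg.
Tool frame: the origin (TCP) lies on the centre line of the jaws, within the pads' length; the fingertips stand 19 mm ahead of it and the grasp point (between the pads) is the TCP (ctrl.nose_length is the distance from the TCP to the fingertips, in m); z points along the fingers, x is the direction in which the jaws open and shut, and the axes are right-handed (so a half turn about z gives the same grasp; the last joint's range is limited). The gripper opens to 87 mm and grips with 3 to 60 N. Pads are 19 mm wide; open, the fingers measure 117 mm over their backs; the gripper's body (75 mm by 190 mm) begins 51 mm behind the grasp point.
Start: joints at [-1.195, 0.321, -0.07, 1.45, 0.023, 1.371, -0.057], TCP at [0.23, 0.608, 0.242] pointing down, gripper open.
Joint ranges: [-2.86, 2.86], [-0.3, 2.09], [-1.38, 1.24], [0.06, 2.45], [-1.56, 4.7], [0.09, 2.05], [-2.69, 2.69]. Speed limits (rad/s): [2.57, 2.57, 3.14, 3.14, 3.14, 3.14, 3.14].

INTERFACE

Orientations are given as a rotation vector (axis times angle).
In Python, from bench import ctrl gives the robot as it stands. The module is installed in compiled form; this text tells all that it offers.
- The arm moves only by the shell command python3 -m crank 'ROWS' [OPENING] [FORCE]. ROWS is a JSON object of lists of equal length, an entry for each row: "dp": the shift along the tool's x, y, z in cm, a list of three; "delta_rot": the turn, a rotation vector about the tool's x, y, z in rad, a list of three. In form: {"dp": [[x, y, z], ...], "delta_rot": [[rx, ry, rz], ...]}. A call has exactly 8 rows; each row shifts and turns the commanded pose from where the row before left it, along the tool's axes as they then stand; what a row does not reach is not made up. A row lasts 1/10 s, in which the tool goes at most 50 mm and 8.59 degrees, less where a joint would pass 70% of its speed; a pose out of reach is approached as far as the arm can. A call with a gripper value outside its range is refused whole. OPENING is the finger opening in cm, from 0 to 8.7, set as the call begins (- or left out, the last holds). The fingers move at their own pace and stop on an object; FORCE is the grip in N (left out, the last holds). Time passes only in rows, so rows that do not move let the fingers close, or fill a call up. It gives the time, the measured TCP pose, the force and the opening at its end, in the units of the state.
- ctrl.get_state(): the state, without advancing time (a new reading comes with each control period).
- ctrl.get_image(name): name is "side" or "top" or "wrist"; returns the picture (480x640x3 uint8, blue, green, red); there is no depth.
- ctrl.camera_info(name): a dict with "camera_matrix" (3x3 intrinsics, pixels), "xyz" and "orientation" of the camera in the world. Camera axes: x right, y down, z forward; pixel columns grow to the right and rows downward; lengths in m; the calibration is good to about 2 mm. The wrist camera is an equidistant fisheye: a pixel r from the principal point sees the ray r / f radians off the axis. A picture is of the moment at which its call begins: read the wrist's pose just before it. camera_info takes no time and is no camera call; for the wrist camera it gives the pose at the moment of the call.
- ctrl.close_job(): hands the job in, once; it reports no verdict.
The state is a dict: "time": time; "joint_positions": joint angles; "qd": joint speeds; "joint_torque": joint torques, N m; "position": TCP position; "tool_rot": TCP orientation; "ft_force": force on the tool from outside, world axes, zero at the start; "torque": the same for the moment, N m; "grip_width": opening from 0.0 (shut) to 1.0 (fully open).
Only numpy, scipy, OpenCV 4.12 (cv2) and the standard library are available. Lean on these libraries where they do the work, as an engineer would, in place of code of your own. Each camera call takes 0.05 s, during which the arm holds its last target.

TASK

Fit the four loose spruce blocks into the empty notches of the violin mould: the widest block at the narrow (neck) end, the middle-sized one at the broad (tail) end, and the two small square ones, either way round, in the two empty corner notches on the neck side of the waist, each flat on the table, square in its notch and close up to the notch's inner wall. When all four are seated, lay the long reddish block lengthwise along the mould's centre line, centred, so that it bridges the neck-end and tail-end blocks and holds them down. Do not shift the glue jar.

Things in the scene. Friction and masses are not known exactly. Their poses are not given: they have to be found in the camera images.
- mould: Pale plywood inner mould of a tiny violin, screwed to the table: 246 long, 12 thick, broad (148) at the tail end, narrower (124) at the neck end. Origin: mid underside; x along the centre line to the neck end, y across. Notches go right through, open outwards, top edges bevelled 3. Two square blocks are already glued in at (-37, 52) and (-37, -52), the tail side of the waist, tops 32 up.
- neck_block: Widest loose block: light brown spruce, 22 (x) by 50 (y) by 32 high, pencil line on top along x; about 20 g. Origin: centre of underside. Its notch at the mould's neck end: back wall at mould x = 105, 56 wide, sides 16 long. It belongs with its centre at mould (117, 0), its x along the mould's x, either way round.
- end_block: Middle-sized loose block: light brown spruce, 22 (x) by 36 (y) by 32 high, pencil line on top along x; about 16 g. Origin: centre of underside. Its notch at the mould's tail end: back wall at mould x = -105, 42 wide, sides 18 long. It belongs with its centre at mould (-117, 0), its x along the mould's x, either way round.
- corner_block_a: One of two alike small square blocks: light brown spruce, 24 by 24 by 32 high, no pencil line, about 12 g. Origin: centre of underside. The two empty corner notches lie on the neck side of the waist, at +y and -y: mould x = 6 to 38, inner wall at y = 34 or -34. One block belongs in each, centre at mould (22, 48) or (22, -48), sides parallel to the walls.
- corner_block_b: The other of the two alike small square spruce blocks, 24 by 24 by 32 high, about 12 g; it goes into the other empty corner notch. Origin: centre of underside.
- long_block: Long heavy reddish-brown hardwood block, 245 (x) by 66 (y) by 31 high, about 0.3 kg, lying flat. Origin: centre of underside. It ends on top of the neck and tail blocks (tops 32 above the table), centred over the mould's origin, its x along the mould's x, either way round.
- glue_jar: Bystander: glass glue jar with a pale lid, 59 in diameter, 73 high, standing beside the work. Origin: centre of its underside. Leave it.
Not all that is in view belongs to the job. Leave any blue or turquoise look-alike of the end_block alone.

How it is judged:
By the outcome, as a careful person would: the job done as asked, in the order asked, and still so for the second after the job is handed in, with the robot touching nothing.
It also fails if it takes over 115 s, if anything falls off the work surface, if the arm or the gripper's body presses on something with over 40 N, if the wrist force passes 120 N, or if a joint passes its speed limit or range.

## Working session

There is one attempt and no reset: what is moved stays moved. The work goes in short steps, Python scripts to look and compute and a shell command to move; the robot and the scene stay as the last step left them, time stands still between calls to the robot, and variables do not carry over. Pictures are saved under pics/ and viewed, and the job is handed in when it is done.

```bash
mkdir -p pics
python3 - <<'E'
from bench import ctrl
import cv2
print(ctrl.get_state()); print(ctrl.nose_length)
for n in ("side","top","wrist"):
    print(n,ctrl.camera_info(n))
    cv2.imwrite(f"pics/{n}0.png",ctrl.get_image(n))
E
```

```text
{'time': 0.0, 'joint_positions': array([-1.19488994,  0.32183907, -0.07009319,  1.45167893,  0.02261457,
        1.37078753, -0.05691065]), 'qd': array([ 0.00179133,  0.00022643,  0.00086287,  0.00051733,  0.00103259,
       -0.00185342, -0.00078725]), 'joint_torque': array([ 7.52836459e-04, -4.91284919e+01, -4.03404990e-01, -3.12520444e+01,
       -6.40633819e-02,  4.37606417e-02,  1.79922299e-04]), 'position': array([0.22993855, 0.60741787, 0.24044914]), 'tool_rot': array([ 2.58386707e+00,  1.78488078e+00, -2.38597098e-03]), 'ft_force': array([ 0.88351283, -1.00348477, -0.27192792]), 'torque': array([ 0.05170016,  0.02369868, -0.03319237]), 'grip_width': 1.0012776744925105}
0.019
side {'camera_matrix': array([[586.38808134,   0.        , 321.75606358],
       [  0.        , 586.38808134, 246.888495  ],
       [  0.        ,   0.        ,   1.        ]]), 'xyz': array([0.65788202, 1.36578237, 0.82863999]), 'orientation': array([-0.11690388, -2.70762474,  1.50973916])}
top {'camera_matrix': array([[561.24209086,   0.        , 314.74258692],
       [  0.        , 561.24209086, 237.54010868],
       [  0.        ,   0.        ,   1.        ]]), 'xyz': array([0.33373125, 0.07825654, 1.20416053]), 'orientation': array([-2.16057068,  2.10550542, -0.21263885])}
wrist {'camera_matrix': array([[371.64829954,   0.        , 321.49107265],
       [  0.        , 371.64829954, 239.13148585],
       [  0.        ,   0.        ,   1.        ]]), 'xyz': array([0.16676967, 0.63264578, 0.38419474]), 'orientation': array([2.41007556, 1.66447395, 0.20684642])}
```

View pics/top0.png

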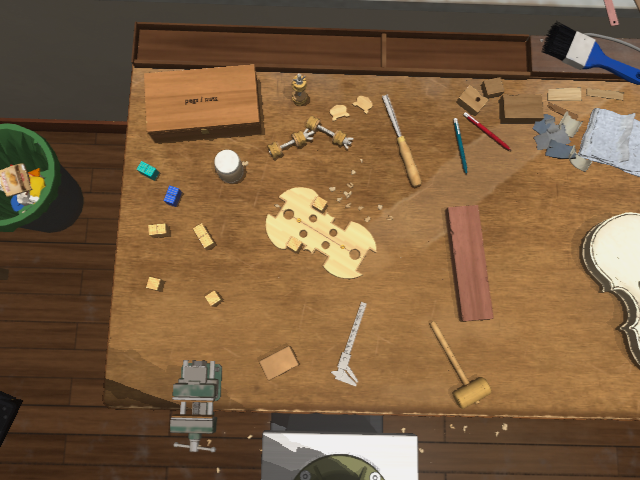

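View pics/side0.png

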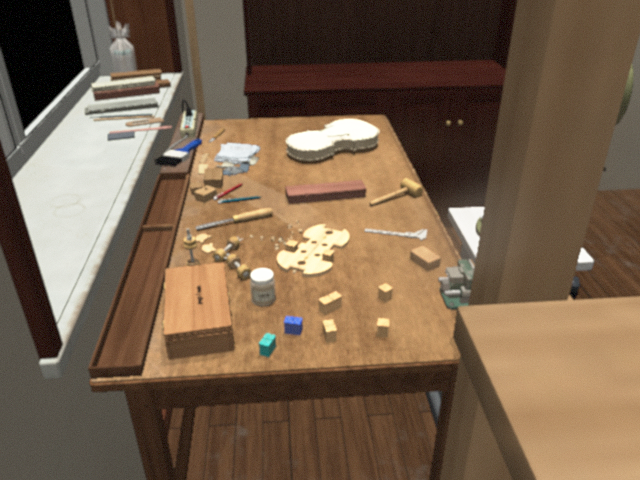

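View pics/wrist0.png

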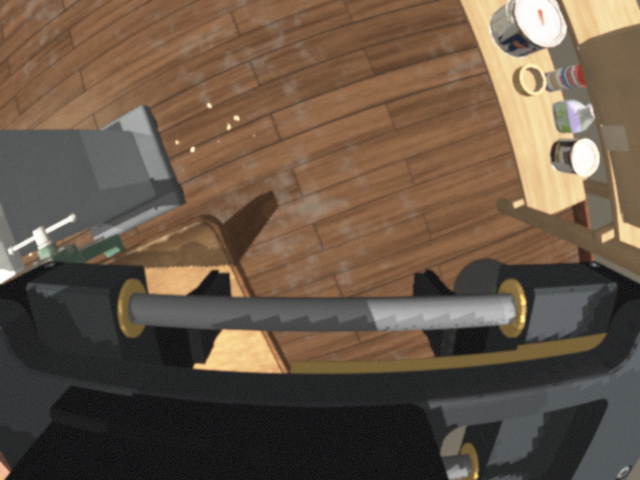

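Top view: loose blocks at left about (157,230), (204,236), (153,284) and (213,298); mould at about (320,232); long block at about (470,263); jar at (229,165); turquoise and blue decoys at (147,170) and (173,196). I'll zoom in.

```bash
cat > h.py <<'E'
import numpy as np, cv2
from bench import ctrl
from scipy.spatial.transform import Rotation as R
def cam(n):
    i=ctrl.camera_info(n); return np.array(i['camera_matrix']),np.array(i['xyz']),R.from_rotvec(i['orientation']).as_matrix()
def rays(c,uv,fish=False):
    K,p,Rm=c; uv=np.atleast_2d(np.asarray(uv,float))
    d=np.c_[(uv[:,0]-K[0,2])/K[0,0],(uv[:,1]-K[1,2])/K[1,1]]
    if fish:
        r=np.linalg.norm(d,axis=1)+1e-12
        v=np.c_[d*(np.sin(r)/r)[:,None],np.cos(r)]
    else: v=np.c_[d,np.ones(len(d))]
    v/=np.linalg.norm(v,axis=1)[:,None]
    return p,v@Rm.T
def plane(c,uv,z,fish=False):
    p,v=rays(c,uv,fish); t=(z-p[2])/v[:,2]; return p+t[:,None]*v
def proj(c,X,fish=False):
    K,p,Rm=c; q=(np.atleast_2d(X)-p)@Rm
    if fish:
        s=np.hypot(q[:,0],q[:,1])+1e-12; th=np.arctan2(s,q[:,2]); xy=q[:,:2]/s[:,None]*th[:,None]
    else: xy=q[:,:2]/q[:,2:]
    return xy*[K[0,0],K[1,1]]+K[:2,2]
def tri(rs):
    A=np.zeros((3,3));b=np.zeros(3);Ms=[]
    for p,v in rs:
        v=np.ravel(v); M=np.eye(3)-np.outer(v,v); A+=M;b+=M@p;Ms.append((M,p))
    X=np.linalg.solve(A,b); return X,[np.linalg.norm(M@(X-p)) for M,p in Ms]
E
python3 - <<'E'
from h import *
im=cv2.imread('pics/top0.png')
a=cv2.resize(im[180:310,120:260],None,fx=5,fy=4.6,interpolation=cv2.INTER_CUBIC)
cv2.imwrite('pics/cropA.png',cv2.resize(im[150:310,125:265],None,fx=3.7,fy=3.7,interpolation=cv2.INTER_CUBIC))
cv2.imwrite('pics/cropB.png',cv2.resize(im[180:290,255:390],None,fx=5,fy=5,interpolation=cv2.INTER_CUBIC))
c=cam('top')
for n,u in dict(b1=(157,230),b2=(204,236),b3=(153,284),b4=(213,298),mould=(321,233),jar=(229,165),longb=(470,263),base=(340,470)).items(): print(n,plane(c,u,.02)[0].round(3))
E
```

```text
b1 [0.56  0.399 0.02 ]
b2 [0.549 0.298 0.02 ]
b3 [0.444 0.399 0.02 ]
b4 [0.418 0.272 0.02 ]
mould [0.563 0.048 0.02 ]
jar [0.709 0.253 0.02 ]
longb [ 0.506 -0.272  0.02 ]
base [ 0.082 -0.     0.02 ]
```

View pics/cropA.png

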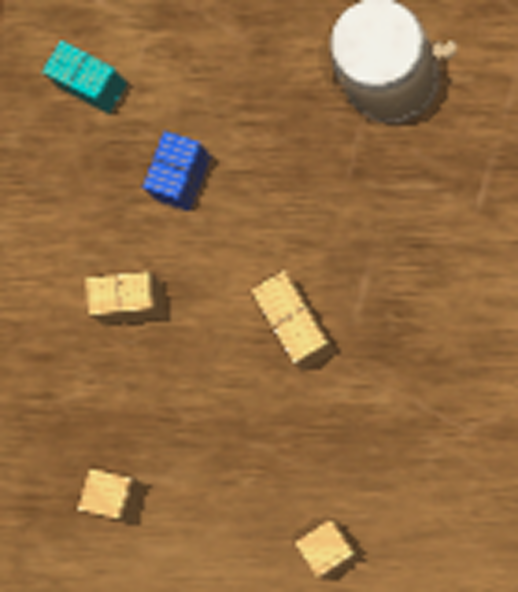

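View pics/cropB.png

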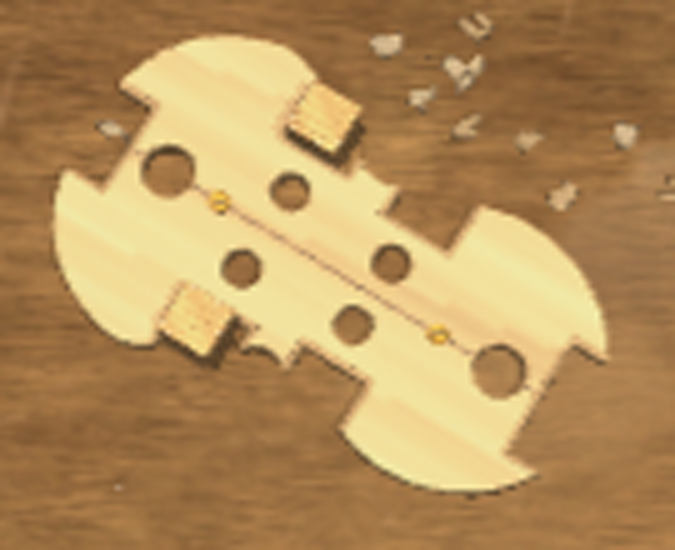

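Choice before the first reach:
- **neck_block:** candidates with a pencil line are (204,236), long light-brown, and (157,230), shorter. Taking (204,236).
- **end_block:** taking (157,230). The decoys are turquoise (147,170) and blue (173,196), to be left alone.
- **Corner blocks:** taking (153,284) and (213,298). The ones at (319,203) and (293,244) are already glued in.
- **Mould:** the glued blocks and broad end lie upper-left, so tail is upper-left and neck is lower-right.

The crop confirms these choices.

```bash
cat >> h.py <<'E'
def tool():
    s=ctrl.get_state(); return np.array(s['position']),R.from_rotvec(s['tool_rot']).as_matrix()
def yawof(Rm): # angle of tool x in world
    return np.degrees(np.arctan2(Rm[1,0],Rm[0,0]))
def want(yaw):
    a=np.radians(yaw); x=np.array([np.cos(a),np.sin(a),0]); z=np.array([0,0,-1.]); return np.c_[x,np.cross(z,x),z]
def go(xyz,yaw,tilt_fix=True):
    p,Rm=tool()
    d=Rm.T@(np.array(xyz)-p)*100; Rd=want(yaw)
    rv=R.from_matrix(Rm.T@Rd).as_rotvec()
    print('from',p.round(4),'yaw',yawof(Rm).round(2),'tilt',np.degrees(np.arccos(-Rm[2,2])).round(2),'| dp cm (tool now)',d.round(2),'rot',rv.round(4), 'dp in target frame',(Rd.T@(np.array(xyz)-p)*100).round(2))
E
python3 - <<'E'
from h import *
p,Rm=tool(); K,cp,Rc=cam('wrist')
print(yawof(Rm),'cam offset tool',Rm.T@(cp-p),'\ncam axes in tool\n',(Rm.T@Rc).round(3))
for X in ([0,0,0],[0,0,.019],[0,0,.1],[0,0,.2],[0,-.1,.2],[0,-.2,.2]): print(X,proj((K,cp,Rc),p+Rm@np.array(X),True))
# rough blocks from side and top
ct,cs=cam('top'),cam('side')
go([.5,.34,.22],yawof(Rm))
E
```

```text
69.27292319928583 cam offset tool [ 0.00092941 -0.06798178 -0.14359662] 
cam axes in tool
 [[ 1.    -0.     0.   ]
 [ 0.     0.969  0.246]
 [-0.    -0.246  0.969]]
[0, 0, 0] [[319.19614752 310.97788357]]
[0, 0, 0.019] [[319.40793693 293.82746214]]
[0, 0, 0.1] [[319.98624451 247.7946843 ]]
[0, 0, 0.2] [[320.35209533 219.24447827]]
[0, -0.1, 0.2] [[320.27276668 112.11788984]]
[0, -0.2, 0.2] [[320.25776895  10.31760817]]
from [0.23   0.6076 0.2407] yaw 69.27 tilt 0.08 | dp cm (tool now) [-15.47  34.72   2.1 ] rot [0.0001 0.0014 0.    ] dp in target frame [-15.47  34.72   2.07]
```

Run:
```python
from h import *
go([.56,.315,.24],69.27)
```

```text
from [0.23   0.6076 0.2407] yaw 69.27 tilt 0.08 | dp cm (tool now) [-15.68  41.22   0.1 ] rot [0.0001 0.0014 0.0001] dp in target frame [-15.68  41.22   0.07]
```

```bash
python3 -m crank '{"dp":[[-1.7,4.5,0],[-1.7,4.5,0],[-1.7,4.5,0],[-1.7,4.5,0],[-1.7,4.5,0],[-1.7,4.5,0],[-1.7,4.5,0],[-1.7,4.5,0]],"delta_rot":[[0,0,0],[0,0,0],[0,0,0],[0,0,0],[0,0,0],[0,0,0],[0,0,0],[0,0,0]]}' 8.7
python3 - <<'E'
from h import *
print(ctrl.get_state()['qd'].round(2))
c=cam('wrist'); im=ctrl.get_image('wrist'); cv2.imwrite('pics/w1.png',im)
np.save('w1.npy',np.array([*c[1],*c[2].ravel()]))
p,Rm=tool(); print(p,yawof(Rm),c[1])
E
```

```text
time: 0.95
position: [0.5197, 0.3518, 0.2414]
tool_rot: [-2.585, -1.786, 0.0]
ft_force: [0.5, 0.4, -0.1]
grip_width: 0.997
[ 0.55  0.22  0.28 -0.26 -0.1   0.05  0.83]
[0.52764226 0.34229751 0.24135201] 68.5777520002165 [0.45649485 0.37669536 0.38507518]
```

View pics/w1.png

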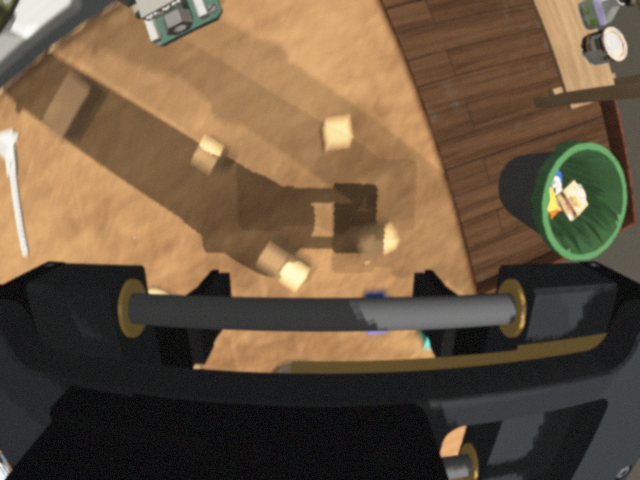

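The picture was taken while the arm was still moving. It shows the neck block at (285,265), the end block at (380,240) partly in shadow, and the corner blocks at (210,152) and (338,132). Next I measure from the top and side views, including heights.

Run:
```python
from h import *
ct,cs=cam('top'),cam('side')
def blobs(fn,roi,big):
    im=cv2.imread(fn); u=cv2.resize(im,None,fx=4,fy=4,interpolation=cv2.INTER_CUBIC)
    hsv=cv2.cvtColor(u,cv2.COLOR_BGR2HSV)
    m=cv2.inRange(hsv,(12,50,195),(32,180,255))
    x0,y0,x1,y1=[4*v for v in roi]; k=np.zeros_like(m);k[y0:y1,x0:x1]=m[y0:y1,x0:x1]
    cn,_=cv2.findContours(k,cv2.RETR_EXTERNAL,cv2.CHAIN_APPROX_NONE)
    out=[]
    for c in cn:
        if cv2.contourArea(c)>800: 
            r=cv2.minAreaRect(c); out.append(((c[:,0,:]-1.5)/4,(np.array(cv2.boxPoints(r))-1.5)/4,cv2.contourArea(c)/16))
    return out,k
T,k=blobs('pics/top0.png',(130,205,235,320),0)
for c,b,a in T:
    W=plane(ct,b,.032)[:,:2]; e=W[1]-W[0],W[2]-W[1]
    print('top',b.mean(0).round(1),a,'world',W.mean(0).round(4),'sides mm',[round(np.linalg.norm(x)*1000,1) for x in e],'yaw',[np.degrees(np.arctan2(x[1],x[0])).round(1) for x in e])
S,k2=blobs('pics/side0.png',(310,270,410,345),0)
for c,b,a in S: print('side',b.mean(0).round(1),a)
im=cv2.imread('pics/side0.png')
cv2.imwrite('pics/cropS.png',cv2.resize(im[265:350,300:415],None,fx=6,fy=6,interpolation=cv2.INTER_CUBIC))
```

```text
top [212.  297.7] 120.25 world [0.4174 0.2718] sides mm [np.float64(23.8), np.float64(23.3)] yaw [np.float64(-54.2), np.float64(-143.7)]
top [152.6 283. ] 118.125 world [0.4447 0.3966] sides mm [np.float64(23.9), np.float64(24.5)] yaw [np.float64(-9.1), np.float64(-102.0)]
top [156.5 228.7] 156.40625 world [0.56   0.3973] sides mm [np.float64(36.1), np.float64(21.9)] yaw [np.float64(-82.7), np.float64(-170.5)]
top [202.5 235.1] 221.25 world [0.5489 0.2993] sides mm [np.float64(22.4), np.float64(49.8)] yaw [np.float64(-57.2), np.float64(-147.5)]
side [325.1 324.1] 179.875
side [394.8 319.3] 355.40625
side [402.1 299.6] 128.15625
side [330.1 297. ] 168.21875
side [389.  280.1] 293.03125
```

View pics/cropS.png

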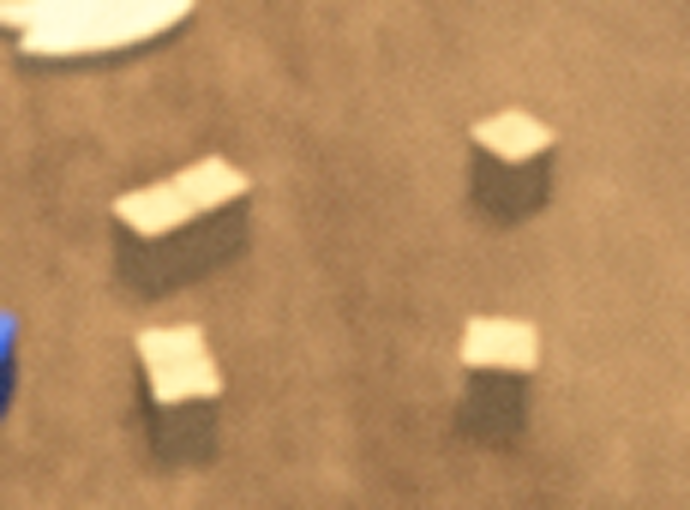

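Side crop: top faces at about neck (330,297), end (329.5,325), corners (383,322) and (385.5,287.5). I'll triangulate heights from these and measure the mould and long block in the top view.

Run:
```python
from h import *
ct,cs=cam('top'),cam('side')
t=dict(neck=(202.5,235.1),end=(156.5,228.7),b3=(152.6,283),b4=(212,297.7))
s=dict(neck=(182,196),end=(179,361),b3=(500,343),b4=(514,135))
for n in t:
    sp=(np.array(s[n])+.5)/6-.5+[300,265]
    rt,rs=rays(ct,t[n]),rays(cs,sp)
    X,e=tri([(rt[0],rt[1][0]),(rs[0],rs[1][0])]); print(n,X.round(4),np.round(e,4))
im=cv2.imread('pics/top0.png'); u=cv2.resize(im,None,fx=4,fy=4,interpolation=cv2.INTER_CUBIC); hsv=cv2.cvtColor(u,cv2.COLOR_BGR2HSV)
m=cv2.inRange(hsv,(12,40,190),(35,180,255)); k=np.zeros_like(m); k[720:1160,1040:1540]=m[720:1160,1040:1540]
cn,_=cv2.findContours(k,cv2.RETR_EXTERNAL,cv2.CHAIN_APPROX_NONE); c=max(cn,key=cv2.contourArea)
r=cv2.minAreaRect(c); b=(np.array(cv2.boxPoints(r))-1.5)/4; W=plane(ct,b,.012)[:,:2]
print('mould',W.mean(0),[np.linalg.norm(W[i+1]-W[i]) for i in (0,1)],[np.degrees(np.arctan2(*(W[i+1]-W[i])[::-1])) for i in (0,1)])
# screws/pencil line: crop coords /5 + (255,180)
pts=(np.array([(219,202),(438,335),(167,170),(498,370),(290,191),(241,268),(391,263),(352,325)])+.5)/5-.5+[255,180]
W=plane(ct,pts,.012)[:,:2]; print(W.round(4)); d=W[1]-W[0]; print('screw yaw',np.degrees(np.arctan2(d[1],d[0])),'mid screws',W[:2].mean(0),'mid bigholes',W[2:4].mean(0),'mid small',W[4:].mean(0)); d=W[3]-W[2]; print(np.degrees(np.arctan2(d[1],d[0])))
m=cv2.inRange(hsv,(0,60,40),(9,255,200))|cv2.inRange(hsv,(172,60,40),(180,255,200)); k=np.zeros_like(m); k[780:1320,1760:2000]=m[780:1320,1760:2000]
cn,_=cv2.findContours(k,cv2.RETR_EXTERNAL,cv2.CHAIN_APPROX_NONE); c=max(cn,key=cv2.contourArea); r=cv2.minAreaRect(c); b=(np.array(cv2.boxPoints(r))-1.5)/4; W=plane(ct,b,.031)[:,:2]
print('long',b.round(0).tolist(),W.mean(0),[np.linalg.norm(W[i+1]-W[i]) for i in (0,1)],[np.degrees(np.arctan2(*(W[i+1]-W[i])[::-1])) for i in (0,1)])
```

```text
neck [0.5497 0.2993 0.0317] [0.0007 0.0007]
end [0.5604 0.3971 0.0323] [0.0005 0.0005]
b3 [0.4453 0.3966 0.0318] [0.0005 0.0005]
b4 [0.4179 0.2717 0.032 ] [0.0005 0.0005]
mould [0.56161539 0.04964866] [np.float64(0.14902801913781502), np.float64(0.2459754284915958)] [np.float64(-30.488984068846467), np.float64(-122.5118127595047)]
[[ 0.5916  0.0977]
 [ 0.5357  0.0017]
 [ 0.6052  0.1208]
 [ 0.5211 -0.0244]
 [ 0.5974  0.067 ]
 [ 0.5627  0.0874]
 [ 0.5667  0.0225]
 [ 0.539   0.0388]]
screw yaw -120.22128972275401 mid screws [0.56364477 0.04970151] mid bigholes [0.5631598  0.04817748] mid small [0.5664603 0.0539408]
-120.09195872947278
long [[446.0, 207.0], [477.0, 203.0], [493.0, 318.0], [462.0, 322.0]] [ 0.50772335 -0.2674044 ] [np.float64(0.06891987289286085), np.float64(0.24671706792956355)] [np.float64(-80.56603463771252), np.float64(-174.09885032977834)]
```

Heights agree with the text (31.7–32.3 mm). The mould's x axis is at yaw about -120.2° with its centre near (0.563, 0.049). First the neck block: turn and go down, then a close look.

Run:
```python
from h import *
go([.5493,.2993,.14],122.8)
```

```text
from [0.5276 0.3423 0.2414] yaw 68.58 tilt 0.47 | dp cm (tool now) [-3.18  3.51 10.17] rot [ 0.0051  0.0068 -0.9463] dp in target frame [-4.79 -0.51 10.14]
```

```bash
python3 -m crank '{"dp":[[0,0,1],[0,0,1.5],[0,0,1.5],[0,0,1.5],[0,0,1.5],[0,0,1.5],[0,0,1],[0,0,0]],"delta_rot":[[0,0,-0.13],[0,0,-0.14],[0,0,-0.14],[0,0,-0.14],[0,0,-0.14],[0,0,-0.14],[0,0,-0.116],[0,0,0]]}' 5
python3 - <<'E'
from h import *
go([.5493,.2993,.14],122.8)
E
```

```text
time: 1.8
position: [0.5173, 0.3526, 0.1444]
tool_rot: [-1.486, -2.766, 0.006]
ft_force: [0.0, -1.1, -0.3]
grip_width: 0.575
from [0.5173 0.3526 0.1444] yaw 123.49 tilt 0.23 | dp cm (tool now) [-6.21 -0.28  0.44] rot [-0.004   0.      0.0121] dp in target frame [-6.21 -0.2   0.44]
```

```bash
python3 -m crank '{"dp":[[-1,0,0],[-1.6,-0.1,0],[-1.6,-0.1,0],[-1.2,0,0],[-0.8,0,0],[0,0,0],[0,0,0],[0,0,0]],"delta_rot":[[0,0,0.012],[0,0,0],[0,0,0],[0,0,0],[0,0,0],[0,0,0],[0,0,0],[0,0,0]]}'
cat > look.py <<'E'
import sys
from h import *
n=sys.argv[1]
c=cam('wrist'); im=ctrl.get_image('wrist'); cv2.imwrite(f'pics/{n}.png',im); np.savez(n,K=c[0],p=c[1],R=c[2])
p,Rm=tool(); print(p.round(4),yawof(Rm).round(2))
E
python3 look.py w2
python3 - <<'E'
from h import *
go([.5493,.2993,.024],122.8)
E
```

```text
time: 2.6
position: [0.5501, 0.3011, 0.1465]
tool_rot: [-1.502, -2.758, -0.001]
ft_force: [-0.6, -0.3, 0.1]
grip_width: 0.573
[0.5501 0.3012 0.1465] 122.87
from [0.5501 0.3012 0.1465] yaw 122.87 tilt 0.03 | dp cm (tool now) [-0.12 -0.17 12.25] rot [-0.     -0.0006  0.0012] dp in target frame [-0.11 -0.17 12.25]
```

View pics/w2.png

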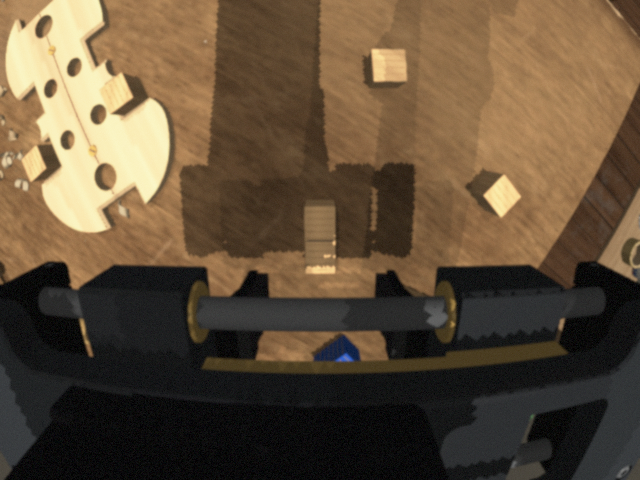

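Neck block top face around (320,235), in the gripper's shadow; corner blocks at (388,66) and (497,193), blue decoy at (337,350). Zooming in on the corners.

Run:
```python
import cv2,numpy as np
im=cv2.imread('pics/w2.png'); c=cv2.convertScaleAbs(im[190:285,275:365],alpha=1.8,beta=10)
cv2.imwrite('pics/w2c.png',cv2.resize(c,None,fx=6,fy=6,interpolation=cv2.INTER_CUBIC))
```

```text
(no output)
```

View pics/w2c.png

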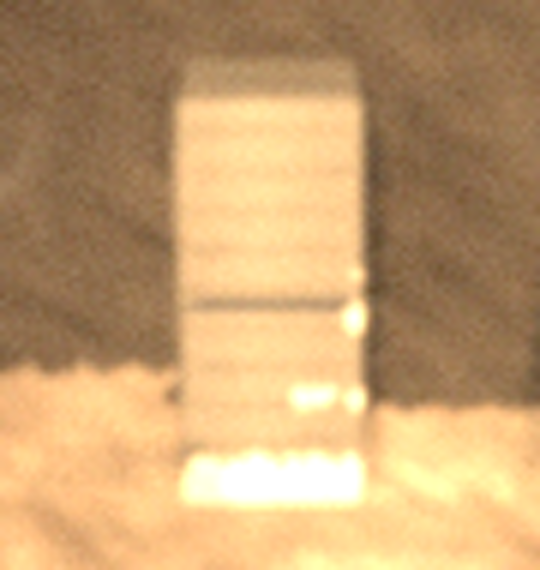

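Run:
```python
from h import *
d=np.load('w2.npz'); c=(d['K'],d['p'],d['R'])
px=(np.array([(175,97),(362,97),(366,505),(178,505)])+.5)/6-.5+[275,190]
W=plane(c,px,.032,True)[:,:2]; print(W.round(4),W.mean(0).round(4),np.linalg.norm(np.diff(W,axis=0),axis=1))
for e in (W[1]-W[0],W[2]-W[3]): print(np.degrees(np.arctan2(e[1],e[0])))
# height: triangulate centre with top view
ct=cam('top'); cen=px.mean(0); a=rays(ct,(202.5,235.1)); b=rays(c,cen,True); print(tri([(a[0],a[1][0]),(b[0],b[1][0])]))
go([*W.mean(0),.024],yawof(tool()[1]))
```

```text
[[0.5348 0.2783]
 [0.5229 0.2967]
 [0.5648 0.3249]
 [0.5774 0.3055]] [0.55   0.3013] [0.02191389 0.05055362 0.02309149]
122.80483664732569
122.82553363076022
(array([0.55251022, 0.30289239, 0.01539518]), [np.float64(0.0006574176848746343), np.float64(0.0006574176848744206)])
from [0.5501 0.3012 0.1465] yaw 122.87 tilt 0.03 | dp cm (tool now) [ 1.000e-02 -0.000e+00  1.225e+01] rot [-0.     -0.0006  0.    ] dp in target frame [ 0.02 -0.   12.25]
```

The wrist view puts the block dead centre under the tool, and the top view agrees within 2 mm. Descend so the tips stay 15 mm up, clear of the 12 mm mould, then grip.

```bash
python3 -m crank '{"dp":[[0,0,2],[0,0,3],[0,0,3],[0,0,2],[0,0,1.25],[0,0,0],[0,0,0],[0,0,0]],"delta_rot":[[0,0,0],[0,0,0],[0,0,0],[0,0,0],[0,0,0],[0,0,0],[0,0,0],[0,0,0]]}'  && python3 -m crank '{"dp":[[0,0,0],[0,0,0],[0,0,0],[0,0,0],[0,0,0],[0,0,0],[0,0,0],[0,0,-0.5]],"delta_rot":[[0,0,0],[0,0,0],[0,0,0],[0,0,0],[0,0,0],[0,0,0],[0,0,0],[0,0,0]]}' 1.5 15
```

```text
time: 3.45
position: [0.5517, 0.3009, 0.0357]
tool_rot: [1.503, 2.757, 0.004]
ft_force: [0.2, 0.3, 0.2]
grip_width: 0.57
time: 4.25
position: [0.5501, 0.2998, 0.0384]
tool_rot: [-1.504, -2.757, 0.002]
ft_force: [-0.1, 0.2, -0.3]
grip_width: 0.258
```

Gripped (22.4 mm). Lift and turn, then look at the mould from above with the block in hand.

```bash
python3 -m crank '{"dp":[[0,0,-2],[0,0,-2.5],[0,0,-2.5],[0,0,-2.5],[0,0,-2.5],[0,0,-2.5],[0,0,-2],[0,0,-1]],"delta_rot":[[0,0,0.12],[0,0,0.14],[0,0,0.14],[0,0,0.14],[0,0,0.14],[0,0,0.14],[0,0,0.14],[0,0,0.138]]}' - 20 && python3 -m crank '{"dp":[[-2,2,0],[-3.5,3.7,0],[-4,4.2,0],[-4,4.2,0],[-4,4.2,0],[-3,3.2,0],[-1,1,0],[0,0,0]],"delta_rot":[[0,0,0],[0,0,0],[0,0,0],[0,0,0],[0,0,0],[0,0,0],[0,0,0],[0,0,0]]}' && python3 -m crank '{"dp":[[0,0,0],[0,0,0],[0,0,0],[0,0,0],[0,0,0],[0,0,0],[0,0,0],[0,0,0]],"delta_rot":[[0,0,0],[0,0,0],[0,0,0],[0,0,0],[0,0,0],[0,0,0],[0,0,0],[0,0,0]]}' && python3 look.py w3
```

```text
time: 5.05
position: [0.5514, 0.3006, 0.2168]
tool_rot: [-2.727, -1.56, -0.006]
ft_force: [0.8, -0.0, -0.1]
grip_width: 0.254
time: 5.85
position: [0.6306, 0.0215, 0.2143]
tool_rot: [2.726, 1.559, -0.001]
ft_force: [0.9, 0.9, -0.3]
grip_width: 0.25
time: 6.65
position: [0.6304, 0.0252, 0.2141]
tool_rot: [-2.723, -1.568, -0.0]
ft_force: [0.4, 0.2, -0.8]
grip_width: 0.248
[0.6304 0.0251 0.2141] 59.87
```

View pics/w3.png

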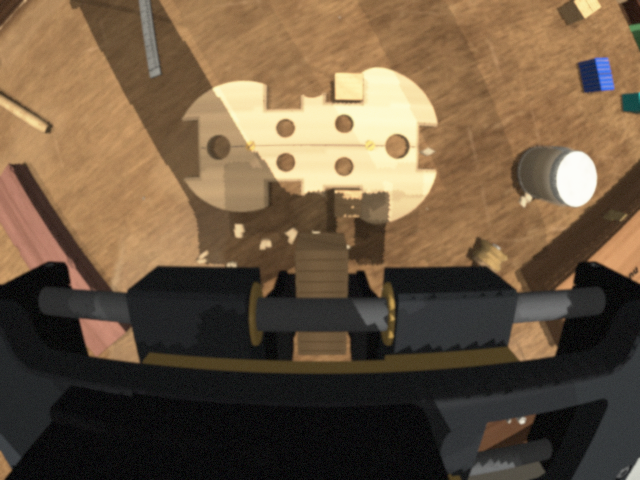

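The whole mould is visible: neck notch at left around (201,147), tail notch at right around (418,147), empty corner notches at (283,96) and (283,195). Zooming for edges.

Run:
```python
import cv2,numpy as np
im=cv2.imread('pics/w3.png'); c=cv2.convertScaleAbs(im,alpha=1.0,beta=0)
cv2.imwrite('pics/w3a.png',cv2.resize(c[75:215,175:310],None,fx=4,fy=4,interpolation=cv2.INTER_CUBIC)) 
cv2.imwrite('pics/w3b.png',cv2.resize(c[60:225,310:445],None,fx=3.6,fy=3.6,interpolation=cv2.INTER_CUBIC))
g=cv2.cvtColor(im,cv2.COLOR_BGR2GRAY)
```

```text
(no output)
```

View pics/w3a.png

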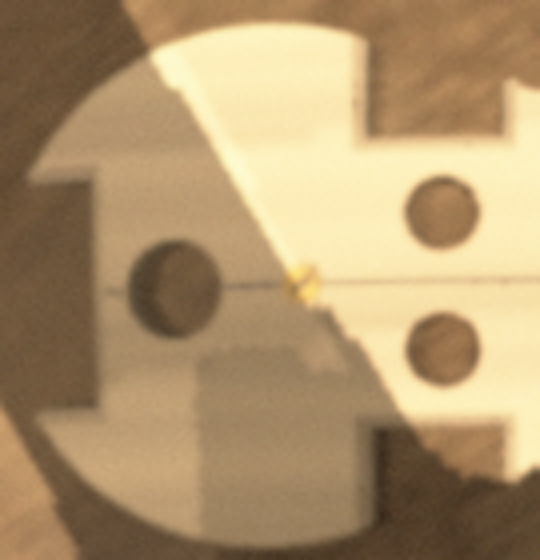

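View pics/w3b.png

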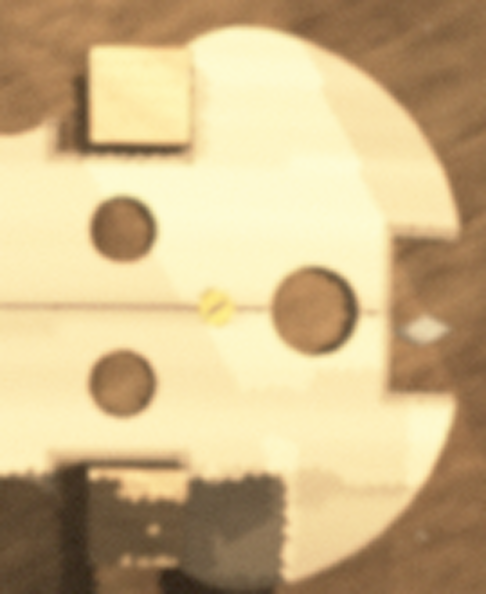

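```bash
cat > mfit.py <<'E'
from h import *
from scipy.optimize import least_squares
def mfit(W,M):
    f=lambda q:(M@np.array([[np.cos(q[2]),np.sin(q[2])],[-np.sin(q[2]),np.cos(q[2])]])+q[:2]-W).ravel()
    s=least_squares(f,[.563,.049,np.radians(-120.2)],loss='soft_l1',f_scale=.001); a=s.x[2]
    r=(f(s.x).reshape(-1,2)@np.array([[np.cos(a),-np.sin(a)],[np.sin(a),np.cos(a)]]))*1000
    return s.x,r
E
python3 - <<'E'
from mfit import *
d=np.load('w3.npz'); c=(d['K'],d['p'],d['R'])
A=[((95,182),(105,-28)),((99,408),(105,28)),((368,138),(38,-34)),((507,138),(6,-34)),((374,422),(38,34)),((507,422),(6,34))]
B=[((390,237),(-105,-21)),((389,393),(-105,21))]
px=np.array([(np.array(u)+.5)/4-.5+[175,75] for u,_ in A]+[(np.array(u)+.5)/3.6-.5+[310,60] for u,_ in B])
M=np.array([m for _,m in A+B])/1000
for z in (.009,.012,.0):
    W=plane(c,px,z,True)[:,:2]
    q,r=mfit(W,M); print(z,q[:2].round(4),np.degrees(q[2]).round(2)); print(r.round(1).tolist())
    print('scale', (np.linalg.norm((W[0]+W[1])/2-(W[6]+W[7])/2)*1000).round(1),'mid',((W[0]+W[1]+W[6]+W[7])/4).round(4))
np.save('mould.npy',mfit(plane(c,px,.009,True)[:,:2],M)[0])
# height check from two views: big holes / screws top0 vs w3
ct=cam('top'); tp=(np.array([(219,202),(438,335)])+.5)/5-.5+[255,180]
wp=[(np.array((217,308))+.5)/3.6-.5+[310,60],(np.array((303,284))+.5)/4-.5+[175,75]]
for a,b in zip(tp,wp):
    ra,rb=rays(ct,a),rays(c,b,True); print('screw',tri([(ra[0],ra[1][0]),(rb[0],rb[1][0])]), plane(c,b,.012,True))
# held block tip check
go([0,0,0],60)
E
```

```text
0.009 [0.5637 0.0499] -120.22
[[0.0, -0.9], [-0.5, -0.0], [-0.0, 0.3], [0.4, -0.5], [0.7, 0.9], [0.2, 0.7], [-0.7, -0.5], [0.0, -0.1]]
scale 209.9 mid [0.5639 0.0494]
0.012 [0.5638 0.0501] -120.19
[[0.8, -1.2], [0.3, 0.2], [0.2, -0.1], [0.3, -0.9], [0.9, 1.1], [0.1, 0.8], [-1.7, -0.8], [-1.1, -0.1]]
scale 208.1 mid [0.5639 0.0495]
0.0 [0.5634 0.0495] -120.45
[[-2.7, -0.7], [-2.9, -1.2], [-1.0, 0.9], [0.3, 0.3], [0.0, -0.1], [0.3, -0.3], [2.1, 0.4], [2.9, -0.3]]
scale 215.3 mid [0.5637 0.0492]
screw (array([0.59210186, 0.09874845, 0.01296995]), [np.float64(0.0012209725498884088), np.float64(0.0012209725498884426)]) [[0.59282019 0.09990006 0.012     ]]
screw (array([0.53649394, 0.00204284, 0.00526097]), [np.float64(0.0008636267917222223), np.float64(0.000863626791722175)]) [[0.53689294 0.00395875 0.012     ]]
from [0.6304 0.0251 0.2141] yaw 59.87 tilt 0.01 | dp cm (tool now) [-33.82 -53.26  21.4 ] rot [ 0.0001 -0.0001 -0.0023] dp in target frame [-33.7  -53.33  21.41]
```

The mould fit is good: residuals are about 1 mm or less and the wall-to-wall span reads 209.9 against 210. Now I check how the block sits in the grip.

Run:
```python
from h import *
d=np.load('w3.npz'); c=(d['K'],d['p'],d['R']); p,Rm=tool()
for X in ([.011,-.025,.0025],[-.011,-.025,.0025],[.011,-.025,.0345],[-.011,-.025,.0345]): print(X,(proj(c,p+Rm@np.array(X),True)).round(1), ((proj(c,p+Rm@np.array(X),True)-[270,215]+.5)*5-.5).round(0))
im=cv2.imread('pics/w3.png'); cv2.imwrite('pics/w3c.png',cv2.resize(cv2.convertScaleAbs(im[215:300,270:370],alpha=1.7),None,fx=5,fy=5,interpolation=cv2.INTER_CUBIC))
```

```text
[0.011, -0.025, 0.0025] [[346.2 253.4]] [[383. 194.]]
[-0.011, -0.025, 0.0025] [[292.6 253.4]] [[115. 194.]]
[0.011, -0.025, 0.0345] [[342. 235.]] [[362. 102.]]
[-0.011, -0.025, 0.0345] [[297.5 235. ]] [[139. 102.]]
```

View pics/w3c.png

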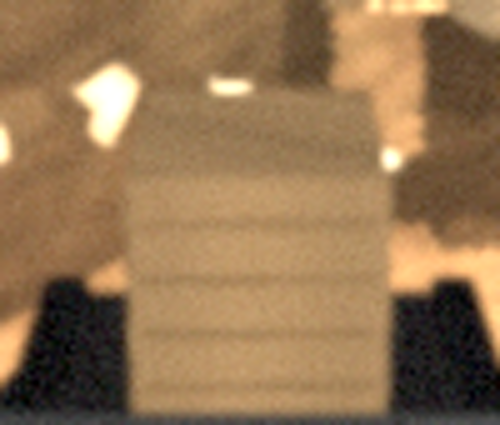

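Run:
```python
from h import *
go([.5052,-.0519,.07],59.78)
```

```text
from [0.6304 0.0251 0.2141] yaw 59.87 tilt 0.01 | dp cm (tool now) [-12.95  -6.96  14.41] rot [ 0.0001 -0.0001  0.0015] dp in target frame [-12.96  -6.94  14.41]
```

```bash
python3 -m crank '{"dp":[[-2,-1,0.5],[-3,-1.6,1],[-3,-1.6,2],[-3,-1.6,3],[-1.95,-1.15,3],[0,0,3],[0,0,1.9],[0,0,0]],"delta_rot":[[0,0,0.0015],[0,0,0],[0,0,0],[0,0,0],[0,0,0],[0,0,0],[0,0,0],[0,0,0]]}' && python3 -m crank '{"dp":[[0,0,0],[0,0,0],[0,0,0],[0,0,0],[0,0,0],[0,0,0],[0,0,0],[0,0,0]],"delta_rot":[[0,0,0],[0,0,0],[0,0,0],[0,0,0],[0,0,0],[0,0,0],[0,0,0],[0,0,0]]}' && python3 look.py w4
python3 - <<'E'
from h import *
go([.5052,-.0519,.0345],59.78)
E
```

```text
time: 7.5
position: [0.5028, -0.0518, 0.0677]
tool_rot: [-2.722, -1.564, 0.007]
ft_force: [-0.8, -0.1, -0.6]
grip_width: 0.247
time: 8.3
position: [0.5051, -0.0517, 0.07]
tool_rot: [-2.724, -1.566, -0.0]
ft_force: [-0.1, -0.7, 0.2]
grip_width: 0.252
[ 0.5051 -0.0517  0.07  ] 59.79
from [ 0.5051 -0.0517  0.07  ] yaw 59.79 tilt 0.0 | dp cm (tool now) [-0.01  0.02  3.55] rot [-0.     -0.0001  0.0002] dp in target frame [-0.01  0.02  3.55]
```

View pics/w4.png

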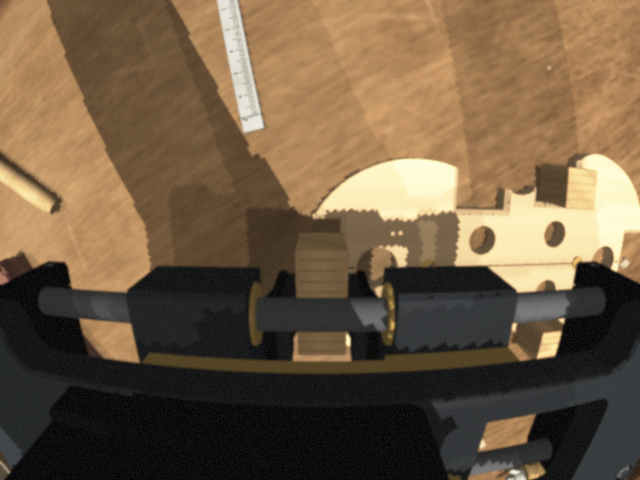

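Block is over the neck notch (notch's upper side near (330,215)). Lower gently.

```bash
python3 -m crank '{"dp":[[0,0,1],[0,0,1],[0,0,0.8],[0,0,0.4],[0,0,0.25],[0,0,0.1],[0,0,0],[0,0,0]],"delta_rot":[[0,0,0],[0,0,0],[0,0,0],[0,0,0],[0,0,0],[0,0,0],[0,0,0],[0,0,0]]}' && python3 look.py w5
```

```text
time: 9.15
position: [0.5052, -0.0519, 0.0347]
tool_rot: [2.723, 1.566, 0.0]
ft_force: [-0.7, -0.4, -2.1]
grip_width: 0.252
[ 0.5052 -0.0519  0.0347] 59.78
```

View pics/w5.png

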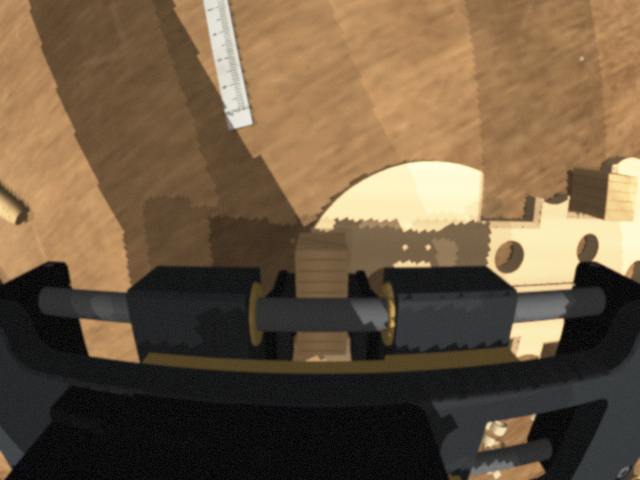

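```bash
python3 -m crank '{"dp":[[0,0,0],[0,0,0],[0,0,0],[0,0,0],[0,0,0],[0,0,-1],[0,0,-2],[0,0,-3]],"delta_rot":[[0,0,0],[0,0,0],[0,0,0],[0,0,0],[0,0,0],[0,0,0],[0,0,0],[0,0,0]]}' 4 20 && python3 -m crank '{"dp":[[1,1,-3],[2.5,2,-3],[2.5,2,-2],[2.5,2,-1],[1.5,1,0],[0,0,0],[0,0,0],[0,0,0]],"delta_rot":[[0,0,0],[0,0,0],[0,0,0],[0,0,0],[0,0,0],[0,0,0],[0,0,0],[0,0,0]]}' && python3 look.py w6
```

```text
time: 10.0
position: [0.5039, -0.0518, 0.0945]
tool_rot: [-2.723, -1.565, 0.004]
ft_force: [0.1, -0.6, 0.3]
grip_width: 0.459
time: 10.8
position: [0.6235, -0.0066, 0.1845]
tool_rot: [-2.724, -1.564, 0.002]
ft_force: [0.5, -0.4, 0.6]
grip_width: 0.459
[ 0.6236 -0.0066  0.1846] 59.72
```

View pics/w6.png

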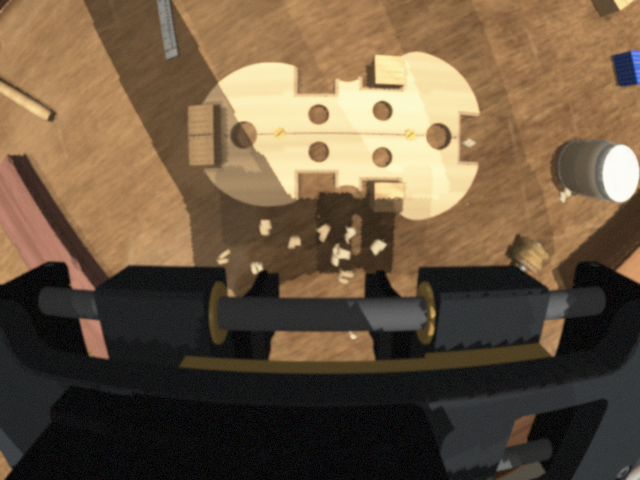

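Neck block now sits in the neck notch at about (201,134), and the mould is unobstructed. I'll measure where it sits.

Run:
```python
import cv2
im=cv2.imread('pics/w6.png')
cv2.imwrite('pics/w6a.png',cv2.resize(cv2.convertScaleAbs(im[90:180,175:265],alpha=1.4),None,fx=6,fy=6,interpolation=cv2.INTER_CUBIC))
```

```text
(no output)
```

View pics/w6a.png

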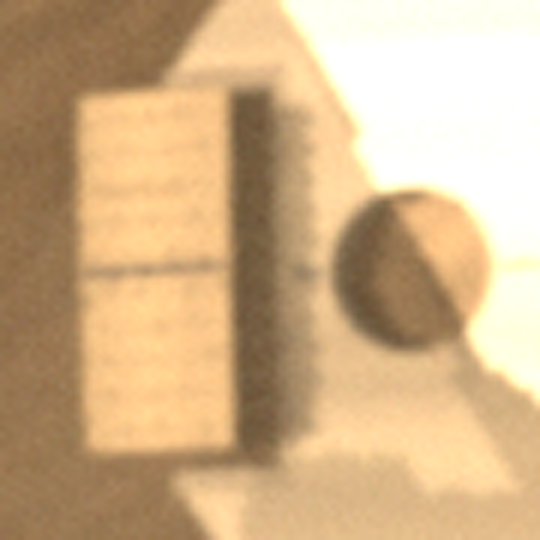

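```bash
cat >> mfit.py <<'E'
def tomould(W,q):
    a=q[2]; return (np.asarray(W)[:,:2]-q[:2])@np.array([[np.cos(a),-np.sin(a)],[np.sin(a),np.cos(a)]])*1000
def fw(q,x,y):
    a=q[2]; return q[:2]+np.array([np.cos(a)*x-np.sin(a)*y,np.sin(a)*x+np.cos(a)*y])/1000
E
python3 - <<'E'
from mfit import *
d=np.load('w6.npz'); c=(d['K'],d['p'],d['R']); q=np.load('mould.npy')
px=(np.array([(77,97),(228,88),(236,452),(88,455)])+.5)/6-.5+[175,90]
M=tomould(plane(c,px,.032,True),q); print(M.round(1).tolist(),M.mean(0))
e=M[2]-M[1];print(np.degrees(np.arctan2(-e[0],e[1])));e=M[3]-M[0];print(np.degrees(np.arctan2(-e[0],e[1])))
px=(np.array([(272,92),(278,460),(307,270)])+.5)/6-.5+[175,90]; print(tomould(plane(c,px,.012,True),q).round(1))
px=np.array([(438.5,135),(280.5,133.5),(410,134.5)]); print(tomould(plane(c,px,.012,True),q).round(1))
d=np.load('w3.npz'); c=(d['K'],d['p'],d['R']); px=np.array([(np.array((303,284))+.5)/4-.5+[175,75],(np.array((217,308))+.5)/3.6-.5+[310,60]]); print('screws in w3',tomould(plane(c,px,.012,True),q).round(1))
E
```

```text
[[127.6, -25.8], [105.7, -25.4], [105.5, 24.6], [127.2, 24.1]] [116.47800496  -0.62413904]
0.23761234268805828
0.5509413677361052
[[105.  -26.8]
 [105.   26.9]
 [100.   -0.5]]
[[-83.8  -0.9]
 [ 52.3   0.2]
 [-58.   -0.1]]
screws in w3 [[ 53.2  -0. ]
 [-57.9  -0. ]]
```

Neck block is at mould (116.5, -0.6) and square to within about 0.4°, so it's seated. Next is the end block.

```bash
python3 -m crank '{"dp":[[2.5,-2,0],[3.8,-3.1,0],[3.8,-3.1,0],[3.8,-3.1,0],[3.8,-3.1,0],[3.8,-3.1,0],[3.8,-3.1,0],[3.8,-3.1,0]],"delta_rot":[[0,0,0],[0,0,0],[0,0,0],[0,0,0],[0,0,0],[0,0,0],[0,0,0],[0,0,0]]}' 5 && python3 -m crank '{"dp":[[1.6,-1.2,0],[1.2,-1.0,0],[0,0,1],[0,0,1],[0,0,1],[0,0,0.8],[0,0,0],[0,0,0]],"delta_rot":[[0,0,0],[0,0,0.12],[0,0,0.14],[0,0,0.14],[0,0,0.14],[0,0,0.14],[0,0,0.14],[0,0,0.08]]}' && python3 look.py w7
python3 - <<'E'
from h import *
go([.5607,.3993,.146],8.2)
E
```

```text
time: 11.65
position: [0.5655, 0.366, 0.1851]
tool_rot: [2.724, 1.564, 0.0]
ft_force: [1.5, 0.7, 0.6]
grip_width: 0.575
time: 12.45
position: [0.5613, 0.3987, 0.1463]
tool_rot: [3.133, 0.215, -0.001]
ft_force: [-1.1, 0.3, -0.4]
grip_width: 0.573
[0.5615 0.3988 0.1465] 7.76
from [0.5615 0.3988 0.1465] yaw 7.76 tilt 0.06 | dp cm (tool now) [-0.07 -0.06  0.05] rot [ 0.001   0.0003 -0.0076] dp in target frame [-0.07 -0.06  0.05]
```

View pics/w7.png

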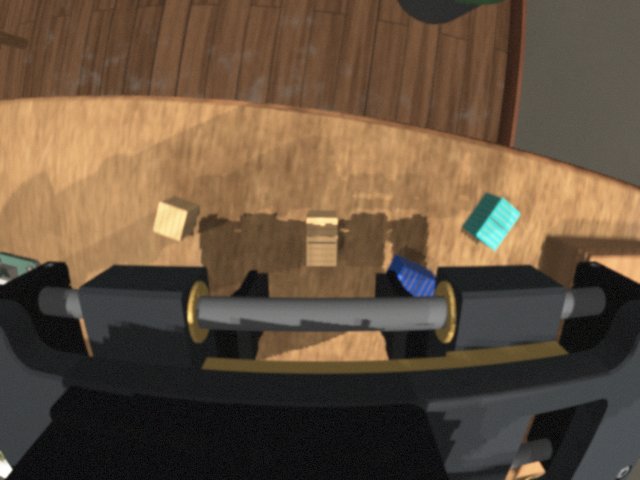

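Run:
```python
from h import *
d=np.load('w7.npz'); c=(d['K'],d['p'],d['R']); p,Rm=tool()
im=cv2.imread('pics/w7.png'); hsv=cv2.cvtColor(im,cv2.COLOR_BGR2HSV)
m=cv2.inRange(hsv,(105,120,60),(130,255,255)); cn,_=cv2.findContours(m,0,1); b=max(cn,key=cv2.contourArea)[:,0,:]
print('blue tool frame mm (z .032): x min',(((plane(c,b,.032,True)-p)@Rm)*1000)[:,:2].min(0),(((plane(c,b,0,True)-p)@Rm)*1000)[:,:2].min(0))
ct=cam('top'); t=cv2.imread('pics/top0.png'); hs=cv2.cvtColor(t,cv2.COLOR_BGR2HSV); m=cv2.inRange(hs,(105,120,60),(130,255,255))
m[:150]=0;m[:,250:]=0
cn,_=cv2.findContours(m,0,1); b=max(cn,key=cv2.contourArea)[:,0,:]; W=plane(ct,b,.032)+[.0007,.002,0]
print(((W-p)@Rm*1000)[:,:2].min(0), ((W-p)@Rm*1000)[:,:2].max(0),((W-p)@Rm*1000)[:,:2][::2].round(0).tolist())
cv2.imwrite('pics/w7a.png',cv2.resize(im[195:285,275:365],None,fx=6,fy=6,interpolation=cv2.INTER_CUBIC))
```

```text
blue tool frame mm (z .032): x min [49.40479893  9.95034286] [55.61015596 19.65572444]
[46.69433761 18.95313034] [89.986687   53.74298212] [[90.0, 32.0], [86.0, 29.0], [81.0, 29.0], [77.0, 26.0], [73.0, 24.0], [70.0, 28.0], [69.0, 24.0], [69.0, 24.0], [64.0, 23.0], [62.0, 21.0], [58.0, 21.0], [55.0, 25.0], [52.0, 29.0], [50.0, 33.0], [49.0, 37.0], [47.0, 42.0], [52.0, 38.0], [53.0, 42.0], [58.0, 42.0], [62.0, 43.0], [66.0, 45.0], [68.0, 49.0], [68.0, 51.0], [72.0, 52.0], [77.0, 50.0], [81.0, 50.0], [84.0, 46.0], [87.0, 42.0], [89.0, 38.0], [90.0, 34.0]]
```

View pics/w7a.png

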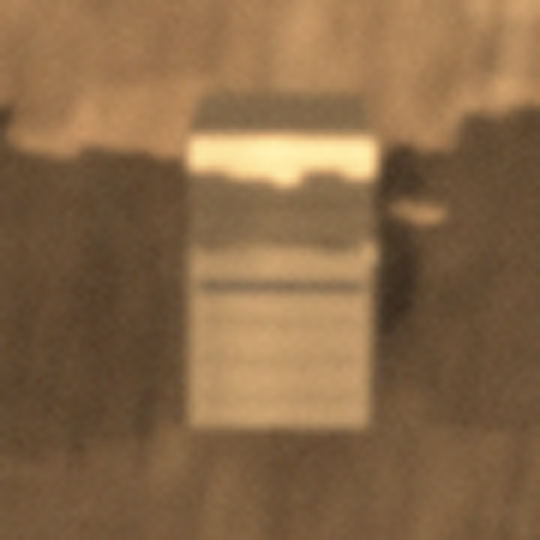

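Blue decoy starts 49 mm from the tool centre and a finger reaches 35–40 mm, so it's clear. Computing the centre.

Run:
```python
from h import *
d=np.load('w7.npz'); c=(d['K'],d['p'],d['R'])
px=(np.array([(187,135),(377,135),(371,430),(189,430)])+.5)/6-.5+[275,195]
W=plane(c,px,.032,True)[:,:2]; print(W.mean(0).round(4),np.linalg.norm(np.diff(W,axis=0),axis=1))
for e in (W[1]-W[0],W[2]-W[3],W[2]-W[1],W[3]-W[0]): print(np.degrees(np.arctan2(e[1],e[0])))
go([*W.mean(0),.034],8.0)
```

```text
[0.5607 0.3991] [0.02237476 0.03654419 0.02218332]
7.85478468418026
7.862690626002186
-82.68384820578599
-82.3836820762104
from [0.5615 0.3988 0.1465] yaw 7.76 tilt 0.06 | dp cm (tool now) [-0.07 -0.06 11.25] rot [ 0.001   0.0003 -0.0041] dp in target frame [-0.07 -0.04 11.25]
```

```bash
python3 -m crank '{"dp":[[-0.07,-0.05,2],[0,0,3],[0,0,3],[0,0,2],[0,0,1.25],[0,0,0],[0,0,0],[0,0,0]],"delta_rot":[[0,0,-0.004],[0,0,0],[0,0,0],[0,0,0],[0,0,0],[0,0,0],[0,0,0],[0,0,0]]}' 4.2 && python3 -m crank '{"dp":[[0,0,0],[0,0,0],[0,0,0],[0,0,0],[0,0,0],[0,0,-0.5],[0,0,-2],[0,0,-3]],"delta_rot":[[0,0,0],[0,0,0],[0,0,0],[0,0,0],[0,0,0],[0,0,0],[0,0,0],[0,0,0]]}' 1.5 20
python3 - <<'E'
from mfit import *
q=np.load('mould.npy'); print(q); t=fw(q,-117,0); print(t, 'corners',fw(q,22,48),fw(q,22,-48))
go([*t,.12],59.78)
E
```

```text
time: 13.3
position: [0.5616, 0.4013, 0.0359]
tool_rot: [-3.131, -0.231, -0.004]
ft_force: [-0.8, -0.1, 0.5]
grip_width: 0.484
time: 14.1
position: [0.5591, 0.3998, 0.0875]
tool_rot: [3.13, 0.231, -0.006]
ft_force: [0.6, -0.2, 0.0]
grip_width: 0.248
[ 0.56369329  0.04987114 -2.09823519]
[0.62258195 0.15097072] corners [0.59409695 0.00670151] [0.51114345 0.05502041]
from [0.5591 0.3998 0.0875] yaw 8.45 tilt 0.27 | dp cm (tool now) [ 2.61 25.56 -3.19] rot [ 6.000e-04  4.800e-03 -8.959e-01] dp in target frame [-18.31  18.01  -3.25]
```

```bash
python3 -m crank '{"dp":[[0,0,-1],[0,0,-1],[0,0,-1],[0,0,-1],[0,0,0],[0,0,0],[0,0,0],[0,0,0]],"delta_rot":[[0,0,-0.12],[0,0,-0.14],[0,0,-0.14],[0,0,-0.14],[0,0,-0.14],[0,0,-0.14],[0,0,-0.084],[0,0,0]]}'
python3 - <<'E'
from mfit import *
q=np.load('mould.npy'); t=fw(q,-116.4,1.2); print(t); go([*t,.07],59.78)
E
```

```text
time: 14.9
position: [0.5606, 0.4006, 0.1292]
tool_rot: [-2.717, -1.576, 0.0]
ft_force: [1.1, -0.4, 0.7]
grip_width: 0.255
[0.62331688 0.14984827]
from [0.5606 0.4006 0.1292] yaw 60.24 tilt 0.01 | dp cm (tool now) [-18.65  17.89   5.92] rot [-0.0001 -0.0001  0.008 ] dp in target frame [-18.51  18.04   5.92]
```

```bash
python3 -m crank '{"dp":[[-2,2,0],[-3.4,3.3,0],[-3.4,3.3,0],[-3.4,3.3,0],[-3.4,3.3,0],[-2,2,0],[-0.9,0.84,0.9],[0,0,1]],"delta_rot":[[0,0,0.008],[0,0,0],[0,0,0],[0,0,0],[0,0,0],[0,0,0],[0,0,0],[0,0,0]]}' && python3 -m crank '{"dp":[[0,0,1.5],[0,0,1.5],[0,0,0.9],[0,0,0],[0,0,0],[0,0,0],[0,0,0],[0,0,0]],"delta_rot":[[0,0,0],[0,0,0],[0,0,0],[0,0,0],[0,0,0],[0,0,0],[0,0,0],[0,0,0]]}' && python3 look.py w8
python3 - <<'E'
from mfit import *
q=np.load('mould.npy'); t=fw(q,-116.4,1.2); print(t); go([*t,.0345],59.78)
E
```

```text
time: 15.7
position: [0.6242, 0.1484, 0.1098]
tool_rot: [2.727, 1.559, 0.001]
ft_force: [-0.3, 0.5, 0.3]
grip_width: 0.25
time: 16.5
position: [0.624, 0.1502, 0.0718]
tool_rot: [2.724, 1.565, 0.002]
ft_force: [0.2, -0.4, -0.8]
grip_width: 0.253
[0.6239 0.1502 0.0716] 59.78
[0.62331688 0.14984827]
from [0.6239 0.1502 0.0716] yaw 59.78 tilt 0.06 | dp cm (tool now) [-0.06 -0.03  3.71] rot [ 0.0006 -0.0008 -0.    ] dp in target frame [-0.06 -0.03  3.71]
```

View pics/w8.png

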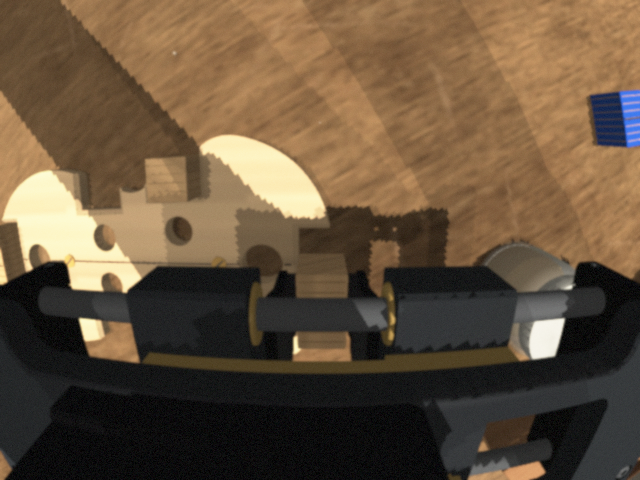

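```bash
python3 -m crank '{"dp":[[-0.06,-0.03,1],[0,0,1],[0,0,0.8],[0,0,0.5],[0,0,0.3],[0,0,0.1],[0,0,0],[0,0,0]],"delta_rot":[[0,0,0],[0,0,0],[0,0,0],[0,0,0],[0,0,0],[0,0,0],[0,0,0],[0,0,0]]}' && python3 -m crank '{"dp":[[0,0,0],[0,0,0],[0,0,0],[0,0,0],[0,0,0],[0,0,-1],[0,0,-2],[0,0,-3]],"delta_rot":[[0,0,0],[0,0,0],[0,0,0],[0,0,0],[0,0,0],[0,0,0],[0,0,0],[0,0,0]]}' 4 20
python3 - <<'E'
from mfit import *
q=np.load('mould.npy'); t=fw(q,0,85); print(t); go([*t,.19],59.78)
E
```

```text
time: 17.35
position: [0.6229, 0.1498, 0.0344]
tool_rot: [-2.723, -1.566, 0.0]
ft_force: [-2.4, -0.7, 3.4]
grip_width: 0.249
time: 18.15
position: [0.6218, 0.1495, 0.0937]
tool_rot: [-2.723, -1.565, 0.005]
ft_force: [-0.0, -0.3, -0.1]
grip_width: 0.461
[0.6371417  0.00708877]
from [0.6218 0.1495 0.0937] yaw 59.79 tilt 0.18 | dp cm (tool now) [-11.56   8.47  -9.62] rot [-0.0021  0.0024  0.0001] dp in target frame [-11.54   8.49  -9.63]
```

```bash
python3 -m crank '{"dp":[[-1,1,-2.5],[-2,1.5,-2.5],[-2.5,2,-2.5],[-2.5,2,-1.5],[-2,1.2,-0.6],[-1.5,0.8,0],[0,0,0],[0,0,0]],"delta_rot":[[0,0,0],[0,0,0],[0,0,0],[0,0,0],[0,0,0],[0,0,0],[0,0,0],[0,0,0]]}' && python3 look.py w9
python3 - <<'E'
import cv2
im=cv2.imread('pics/w9.png')
cv2.imwrite('pics/w9a.png',cv2.resize(cv2.convertScaleAbs(im[55:215,170:460],alpha=1.1),None,fx=2.75,fy=2.75,interpolation=cv2.INTER_CUBIC))
E
```

```text
time: 18.95
position: [0.6382, 0.0089, 0.1895]
tool_rot: [-2.722, -1.566, 0.0]
ft_force: [-0.6, 0.6, -0.6]
grip_width: 0.459
[0.6382 0.0099 0.1893] 59.91
```

View pics/w9a.png

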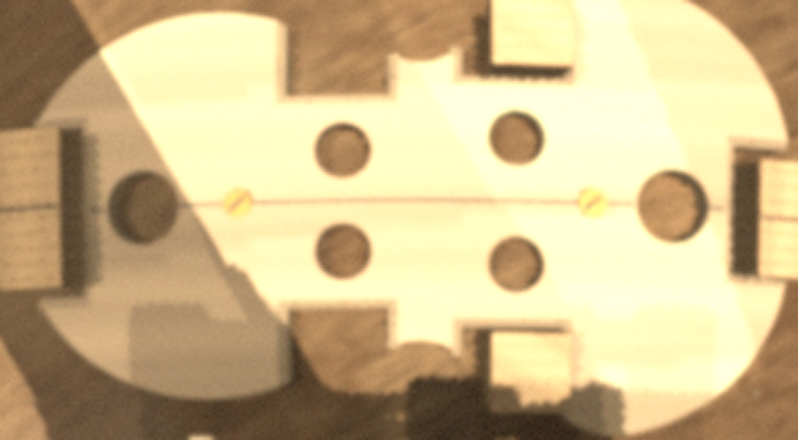

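Both end blocks are in. I'll measure the end block and refine the fit.

Run:
```python
import cv2
im=cv2.imread('pics/w9.png')
cv2.imwrite('pics/w9b.png',cv2.resize(cv2.convertScaleAbs(im[85:175,415:505],alpha=1.0),None,fx=6,fy=6,interpolation=cv2.INTER_CUBIC))
cv2.imwrite('pics/w9c.png',cv2.resize(cv2.convertScaleAbs(im[85:175,140:230],alpha=1.3),None,fx=6,fy=6,interpolation=cv2.INTER_CUBIC))
```

```text
(no output)
```

View pics/w9b.png

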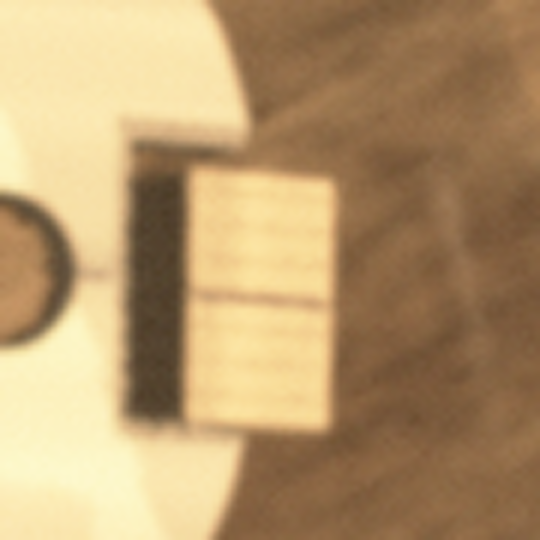

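View pics/w9c.png

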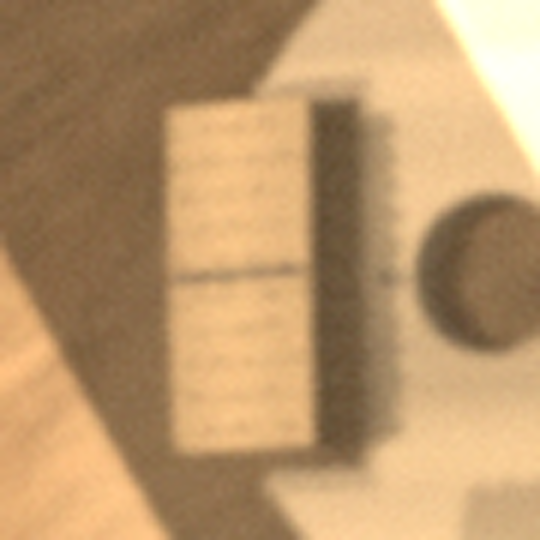

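Run:
```python
from mfit import *
d=np.load('w9.npz'); c=(d['K'],d['p'],d['R']); q=np.load('mould.npy')
# mould refit in this view; screws at crop w9a
s=(np.array([(237,202),(592,202)])+.5)/2.75-.5+[170,55]; print('screws',tomould(plane(c,s,.012,True),q).round(1))
f=lambda a,o:(np.array(a)+.5)/6-.5+o
for nm,px in dict(end=f([(187,170),(337,178),(331,432),(185,428)],[415,85]),neck=f([(165,103),(307,98),(315,445),(176,455)],[140,85])).items():
    M=tomould(plane(c,px,.032,True),q); print(nm,M.round(1).tolist(),M.mean(0))
    e=M[2]-M[1];print(np.degrees(np.arctan2(-e[0],e[1])));e=M[3]-M[0];print(np.degrees(np.arctan2(-e[0],e[1])))
px=f([(132,150),(128,428),(190,270)],[415,85]); print('end notch z9',tomould(plane(c,px,.009,True),q).round(1))
```

```text
screws [[ 53.4  -0.5]
 [-57.7  -0.5]]
end [[-106.0, -14.8], [-128.9, -15.6], [-128.8, 20.8], [-106.5, 21.4]] [-117.55526212    2.95676274]
-0.09106422103072255
0.6625994371980041
neck [[127.5, -26.8], [105.7, -25.5], [105.3, 23.6], [126.9, 23.9]] [116.34009788  -1.16612816]
0.4304158241199154
0.7695462471672676
end notch z9 [[-105.2  -19.7]
 [-105.3   22.2]
 [-114.6   -2.1]]
```

The end block is at about y=+3 (against one notch side), so it needs centring: I'll close the jaws across its 36 mm ends with the tool centred at y≈0.

```bash
python3 -m crank '{"dp":[[0,0,0],[0,0,0.5],[0,0,1],[0,0,1],[0,0,1],[0,0,1],[0,0,0.5],[0,0,0]],"delta_rot":[[0,0,0.15],[0,0,0.15],[0,0,0.15],[0,0,0.15],[0,0,0.15],[0,0,0.15],[0,0,0.15],[0,0,0.15]]}' 6 20
python3 - <<'E'
from mfit import *
q=np.load('mould.npy'); t=fw(q,-117.5,-1.2); print(t); go([*t,.09],-30.22)
E
```

```text
time: 19.8
position: [0.6375, 0.0106, 0.1381]
tool_rot: [-3.131, 0.25, 0.005]
ft_force: [0.2, -0.2, -0.5]
grip_width: 0.687
[0.62179669 0.15200675]
from [0.6375 0.0106 0.1381] yaw -9.12 tilt 0.19 | dp cm (tool now) [ -3.78 -13.72   4.82] rot [0.0005 0.0033 0.3682] dp in target frame [ -8.48 -11.43   4.81]
```

```bash
python3 -m crank '{"dp":[[0,0,0],[0,0,0],[0,0,0],[-2.5,-3.5,0],[-3,-4,0],[-2.5,-3.4,1],[-0.48,-0.53,2],[0,0,1]],"delta_rot":[[0,0,0.14],[0,0,0.14],[0,0,0.0885],[0,0,0],[0,0,0],[0,0,0],[0,0,0],[0,0,0]]}' 6 20 && python3 -m crank '{"dp":[[0,0,0],[0,0,0],[0,0,0],[0,0,0],[0,0,0],[0,0,0],[0,0,0],[0,0,0]],"delta_rot":[[0,0,0],[0,0,0],[0,0,0],[0,0,0],[0,0,0],[0,0,0],[0,0,0],[0,0,0]]}'
python3 - <<'E'
from mfit import *
q=np.load('mould.npy'); t=fw(q,-117.5,-1.2); print(t); go([*t,.036],-30.22)
E
```

```text
time: 20.6
position: [0.6201, 0.1547, 0.0976]
tool_rot: [3.037, -0.803, -0.006]
ft_force: [-0.7, 0.9, 0.2]
grip_width: 0.689
time: 21.4
position: [0.6225, 0.1491, 0.1001]
tool_rot: [-3.034, 0.815, -0.0]
ft_force: [-0.1, 0.2, 0.1]
grip_width: 0.688
[0.62179669 0.15200675]
from [0.6225 0.1491 0.1001] yaw -30.08 tilt 0.01 | dp cm (tool now) [-0.21 -0.21  6.41] rot [-0.0002 -0.      0.0024] dp in target frame [-0.21 -0.21  6.41]
```

```bash
python3 -m crank '{"dp":[[-0.21,-0.21,1],[0,0,1.5],[0,0,1.5],[0,0,1.2],[0,0,0.9],[0,0,0.3],[0,0,0],[0,0,0]],"delta_rot":[[0,0,0.0024],[0,0,0],[0,0,0],[0,0,0],[0,0,0],[0,0,0],[0,0,0],[0,0,0]]}' && python3 -m crank '{"dp":[[0,0,0],[0,0,0],[0,0,0],[0,0,0],[0,0,0],[0,0,0],[0,0,0],[0,0,0]],"delta_rot":[[0,0,0],[0,0,0],[0,0,0],[0,0,0],[0,0,0],[0,0,0],[0,0,0],[0,0,0]]}' 3 6 && python3 -m crank '{"dp":[[0,0,0],[0,0,0],[0,0,0],[0,0,0],[0,0,0],[0,0,-1],[0,0,-2],[0,0,-3]],"delta_rot":[[0,0,0],[0,0,0],[0,0,0],[0,0,0],[0,0,0],[0,0,0],[0,0,0],[0,0,0]]}' 5.5 6
python3 - <<'E'
from mfit import *
go([.4186,.2737,.12],-30.22)
E
```

```text
time: 22.2
position: [0.6222, 0.152, 0.0365]
tool_rot: [-3.032, 0.819, -0.001]
ft_force: [0.5, 0.3, 0.3]
grip_width: 0.688
time: 23.0
position: [0.622, 0.152, 0.0364]
tool_rot: [-3.033, 0.819, -0.001]
ft_force: [-0.7, -0.7, 2.2]
grip_width: 0.413
time: 23.8
position: [0.6206, 0.1517, 0.0958]
tool_rot: [3.031, -0.818, -0.004]
ft_force: [-0.2, 0.2, -0.2]
grip_width: 0.635
from [0.6206 0.1517 0.0958] yaw -30.22 tilt 0.18 | dp cm (tool now) [-23.6   -0.37  -2.38] rot [ 0.0025  0.0019 -0.    ] dp in target frame [-23.59  -0.38  -2.42]
```

```bash
python3 -m crank '{"dp":[[-2,0,-1],[-4,-0.1,-1.4],[-4.5,-0.1,0],[-4.5,-0.1,0],[-4,-0.1,0],[-3,0,0],[-1.6,0,0],[0,0,0]],"delta_rot":[[0,0,0],[0,0,0],[0,0,0],[0,0,0],[0,0,0.1],[0,0,0.13],[0,0,0.13],[0,0,0.055]]}' 5 && python3 -m crank '{"dp":[[0,0,0],[0,0,0],[0,0,0],[0,0,0],[0,0,0],[0,0,0],[0,0,0],[0,0,0]],"delta_rot":[[0,0,0],[0,0,0],[0,0,0],[0,0,0],[0,0,0],[0,0,0],[0,0,0],[0,0,0]]}' && python3 look.py w10
python3 - <<'E'
from mfit import *
go([.4186,.2737,.034],-54)
import cv2
im=cv2.imread('pics/w10.png')
cv2.imwrite('pics/w10b.png',cv2.resize(cv2.convertScaleAbs(im[190:290,270:370],alpha=1.3),None,fx=6,fy=6,interpolation=cv2.INTER_CUBIC))
E
```

```text
time: 24.6
position: [0.4215, 0.2822, 0.1209]
tool_rot: [-2.798, 1.424, 0.002]
ft_force: [-0.2, 0.6, 0.0]
grip_width: 0.575
time: 25.4
position: [0.4237, 0.2796, 0.12]
tool_rot: [2.799, -1.426, 0.0]
ft_force: [-0.0, -0.5, -0.4]
grip_width: 0.573
[0.4237 0.2796 0.12  ] -53.99
from [0.4237 0.2796 0.12  ] yaw -53.99 tilt 0.0 | dp cm (tool now) [0.18 0.76 8.6 ] rot [-0.     -0.      0.0001] dp in target frame [0.18 0.76 8.6 ]
```

View pics/w10.png

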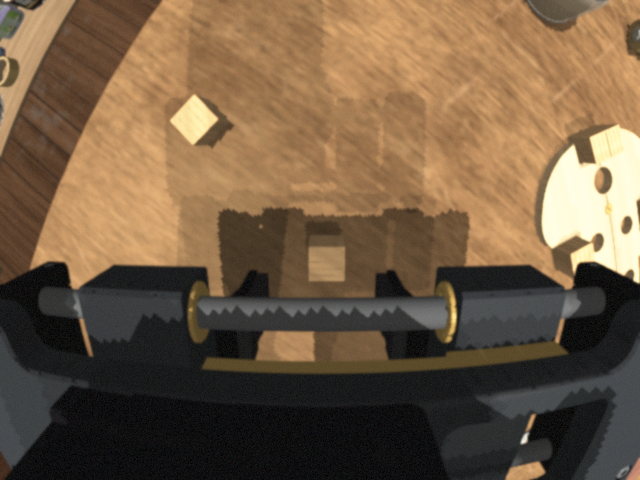

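View pics/w10b.png

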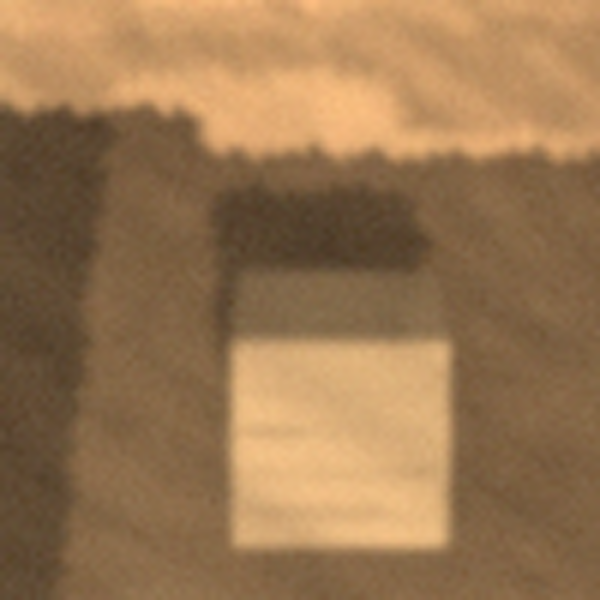

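Corner block is square to the jaws at about (326,258).

Run:
```python
from mfit import *
d=np.load('w10.npz'); c=(d['K'],d['p'],d['R'])
px=(np.array([(231,339),(451,339),(451,548),(232,548)])+.5)/6-.5+[270,190]
W=plane(c,px,.032,True)[:,:2]; print(W.mean(0).round(4),np.linalg.norm(np.diff(W,axis=0),axis=1)); e=W[1]-W[0]; print(np.degrees(np.arctan2(e[1],e[0])))
go([*W.mean(0),.034],-54)
```

```text
[0.4181 0.2733] [0.02372214 0.02407071 0.02429694]
-54.01539308777885
from [0.4237 0.2796 0.12  ] yaw -53.99 tilt 0.0 | dp cm (tool now) [0.18 0.82 8.6 ] rot [-0.     -0.      0.0001] dp in target frame [0.18 0.82 8.6 ]
```

```bash
python3 -m crank '{"dp":[[0.1,0.4,1],[0.05,0.42,2],[0,0,2],[0,0,2],[0,0,1.3],[0,0,0.3],[0,0,0],[0,0,0]],"delta_rot":[[0,0,0],[0,0,0],[0,0,0],[0,0,0],[0,0,0],[0,0,0],[0,0,0],[0,0,0]]}' && python3 -m crank '{"dp":[[0,0,0],[0,0,0],[0,0,0],[0,0,0],[0,0,0],[0,0,-0.5],[0,0,-2],[0,0,-3]],"delta_rot":[[0,0,0],[0,0,0],[0,0,0],[0,0,0],[0,0,0],[0,0,0],[0,0,0],[0,0,0]]}' 1.5 20 && python3 -m crank '{"dp":[[0,0,-1],[0,0,-2],[0,0,-1],[0,0,0],[0,0,0],[0,0,0],[0,0,0],[0,0,0]],"delta_rot":[[0,0,-0.1],[0,0,-0.14],[0,0,-0.1],[0,0,-0.075],[0,0,0],[0,0,0],[0,0,0],[0,0,0]]}' - 20
python3 - <<'E'
from mfit import *
q=np.load('mould.npy'); t=fw(q,22,-49); print(t,fw(q,22,47)); go([*t,.09],-30.22)
E
```

```text
time: 26.25
position: [0.4185, 0.274, 0.0348]
tool_rot: [-2.798, 1.426, -0.001]
ft_force: [-0.0, -0.1, -0.2]
grip_width: 0.577
time: 27.05
position: [0.4167, 0.2726, 0.0885]
tool_rot: [2.796, -1.425, -0.001]
ft_force: [0.4, -0.2, -1.3]
grip_width: 0.275
time: 27.85
position: [0.4177, 0.2735, 0.1288]
tool_rot: [3.032, -0.82, -0.0]
ft_force: [0.8, -0.0, -0.3]
grip_width: 0.27
[0.51027935 0.05552373] [0.59323286 0.00720483]
from [0.4177 0.2735 0.1288] yaw -30.26 tilt 0.03 | dp cm (tool now) [18.98 14.16  3.89] rot [ 0.0005  0.0001 -0.0007] dp in target frame [18.97 14.18  3.88]
```

```bash
python3 -m crank '{"dp":[[2,1.5,0],[3.7,2.8,0],[3.8,2.8,0],[3.8,2.8,0],[3.2,2.4,0],[1.8,1.4,0.5],[0.67,0.48,1],[0,0,1.4]],"delta_rot":[[0,0,0],[0,0,0],[0,0,0],[0,0,0],[0,0,0],[0,0,0],[0,0,0],[0,0,0]]}' && python3 -m crank '{"dp":[[0,0,1],[0,0,1],[0,0,0],[0,0,0],[0,0,0],[0,0,0],[0,0,0],[0,0,0]],"delta_rot":[[0,0,0],[0,0,0],[0,0,0],[0,0,0],[0,0,0],[0,0,0],[0,0,0],[0,0,0]]}' && python3 look.py w11
python3 - <<'E'
from mfit import *
q=np.load('mould.npy'); t=fw(q,22,-49); go([*t,.0345],-30.22)
E
```

```text
time: 28.65
position: [0.511, 0.0552, 0.0995]
tool_rot: [-3.032, 0.822, -0.001]
ft_force: [-0.0, 0.3, -0.9]
grip_width: 0.274
time: 29.45
position: [0.5107, 0.0557, 0.0804]
tool_rot: [-3.032, 0.819, -0.001]
ft_force: [-0.1, -0.4, -0.4]
grip_width: 0.273
[0.5106 0.0557 0.0803] -30.22
from [0.5106 0.0557 0.0803] yaw -30.22 tilt 0.03 | dp cm (tool now) [-0.02  0.03  4.58] rot [-0.0005 -0.0002 -0.0001] dp in target frame [-0.02  0.03  4.58]
```

View pics/w11.png

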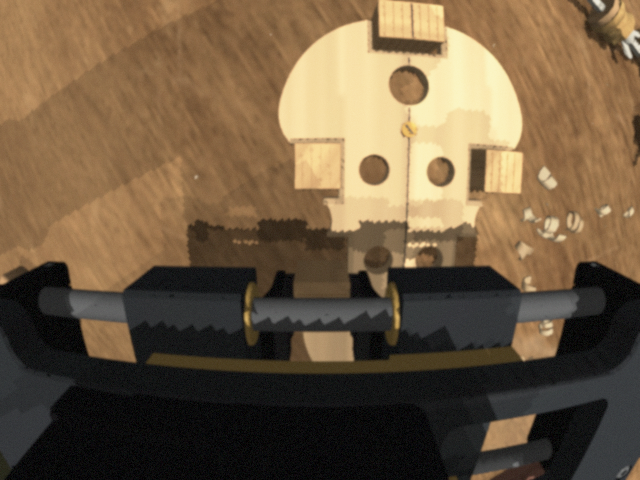

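End block now looks centred (pencil line at (411,20) against the mould line at u=409). Lower the corner block.

```bash
python3 -m crank '{"dp":[[0,0,1.2],[0,0,1.3],[0,0,1],[0,0,0.6],[0,0,0.35],[0,0,0.1],[0,0,0],[0,0,0]],"delta_rot":[[0,0,0],[0,0,0],[0,0,0],[0,0,0],[0,0,0],[0,0,0],[0,0,0],[0,0,0]]}' && python3 -m crank '{"dp":[[0,0,0],[0,0,0],[0,0,0],[0,0,0],[0,0,0],[0,0,-1],[0,0,-2],[0,0,-3]],"delta_rot":[[0,0,0],[0,0,0],[0,0,0],[0,0,0],[0,0,0],[0,0,0],[0,0,0],[0,0,0]]}' 4 20
python3 - <<'E'
from mfit import *
go([.4454,.3986,.12],-8)
E
```

```text
time: 30.3
position: [0.5108, 0.0557, 0.0348]
tool_rot: [-3.033, 0.819, -0.001]
ft_force: [-0.1, 0.4, -0.6]
grip_width: 0.275
time: 31.1
position: [0.5093, 0.0553, 0.0946]
tool_rot: [3.031, -0.819, -0.004]
ft_force: [0.5, 0.9, 0.7]
grip_width: 0.461
from [0.5093 0.0553 0.0946] yaw -30.23 tilt 0.17 | dp cm (tool now) [-22.81 -26.44  -2.57] rot [ 0.0021  0.0021 -0.388 ] dp in target frame [-11.11 -33.11  -2.54]
```

```bash
python3 -m crank '{"dp":[[-1.9,-2.2,-1.5],[-3.1,-3.6,-1.2],[-3.1,-3.6,0],[-3.1,-3.6,0],[-3.1,-3.6,0],[-3.1,-3.6,0],[-3.1,-3.6,0],[-2.4,-2.55,0]],"delta_rot":[[0,0,0],[0,0,0],[0,0,0],[0,0,0],[0,0,0],[0,0,0],[0,0,0],[0,0,0]]}' 5 && python3 -m crank '{"dp":[[0,0,0],[0,0,0],[0,0,0],[0,0,0],[0,0,0],[0,0,0],[0,0,0],[0,0,0]],"delta_rot":[[0,0,-0.1],[0,0,-0.13],[0,0,-0.114],[0,0,0],[0,0,0],[0,0,0],[0,0,0],[0,0,0]]}' && python3 look.py w12
python3 - <<'E'
import cv2
im=cv2.imread('pics/w12.png')
cv2.imwrite('pics/w12b.png',cv2.resize(cv2.convertScaleAbs(im[190:290,270:370],alpha=1.3),None,fx=6,fy=6,interpolation=cv2.INTER_CUBIC))
E
```

```text
time: 31.9
position: [0.4439, 0.4023, 0.1224]
tool_rot: [-3.033, 0.814, -0.0]
ft_force: [1.1, -0.1, 0.1]
grip_width: 0.572
time: 32.7
position: [0.4452, 0.3985, 0.1216]
tool_rot: [-3.128, 0.289, -0.0]
ft_force: [-0.0, 0.2, -0.8]
grip_width: 0.573
[0.4452 0.3986 0.1216] -10.54
```

View pics/w12b.png

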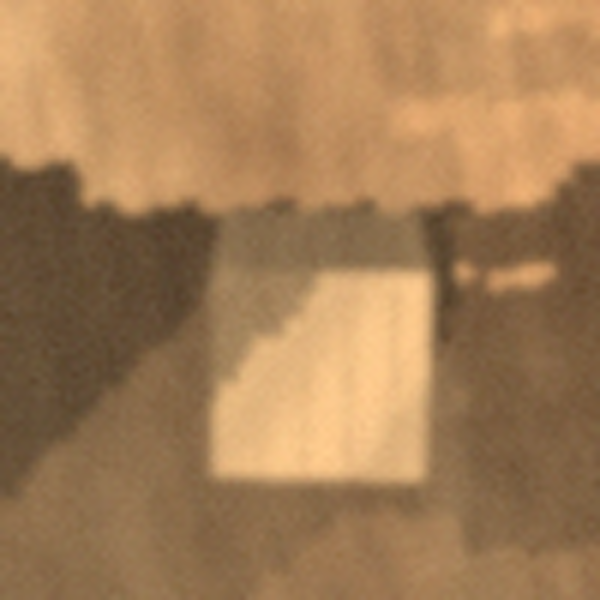

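View pics/w12.png

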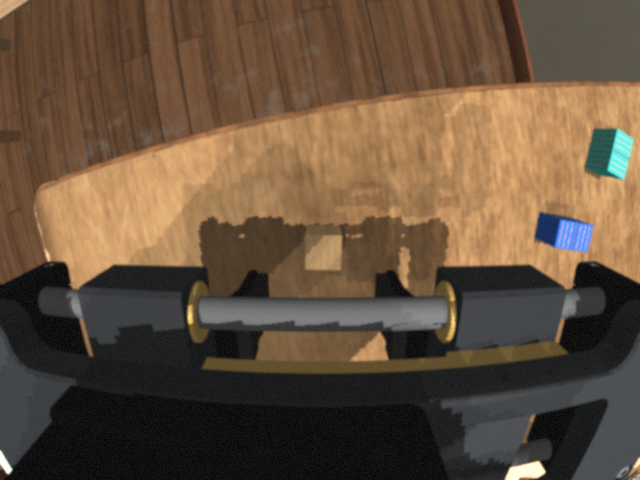

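Second corner block square to the jaws at about (323,252).

Run:
```python
from mfit import *
d=np.load('w12.npz'); c=(d['K'],d['p'],d['R'])
px=(np.array([(212,268),(434,268),(429,481),(209,481)])+.5)/6-.5+[270,190]
W=plane(c,px,.032,True)[:,:2]; print(W.mean(0).round(4),np.linalg.norm(np.diff(W,axis=0),axis=1)); e=W[1]-W[0]; print(np.degrees(np.arctan2(e[1],e[0])))
go([*W.mean(0),.034],-10.6)
```

```text
[0.4454 0.3986] [0.0239025  0.02421618 0.02432833]
-10.56367927728027
from [0.4452 0.3986 0.1216] yaw -10.54 tilt 0.01 | dp cm (tool now) [ 0.02 -0.    8.76] rot [-0.0001 -0.0001  0.0011] dp in target frame [ 0.02 -0.01  8.76]
```

```bash
python3 -m crank '{"dp":[[0,0,1],[0,0,2],[0,0,2.3],[0,0,2],[0,0,1.2],[0,0,0.26],[0,0,0],[0,0,0]],"delta_rot":[[0,0,0],[0,0,0],[0,0,0],[0,0,0],[0,0,0],[0,0,0],[0,0,0],[0,0,0]]}' && python3 -m crank '{"dp":[[0,0,0],[0,0,0],[0,0,0],[0,0,0],[0,0,0],[0,0,-0.5],[0,0,-2],[0,0,-3]],"delta_rot":[[0,0,0],[0,0,0],[0,0,0],[0,0,0],[0,0,0],[0,0,0],[0,0,0],[0,0,0]]}' 1.5 20 && python3 -m crank '{"dp":[[0,0,-1],[0,0,-2],[0,0,-1],[0,0,0],[0,0,0],[0,0,0],[0,0,0],[0,0,0]],"delta_rot":[[0,0,0.1],[0,0,0.14],[0,0,0.1],[0,0,0.003],[0,0,0],[0,0,0],[0,0,0],[0,0,0]]}' - 20
python3 - <<'E'
from mfit import *
q=np.load('mould.npy'); t=fw(q,22,47); print(t); go([*t,.09],-30.22)
E
```

```text
time: 33.55
position: [0.4459, 0.3991, 0.0349]
tool_rot: [-3.127, 0.288, -0.002]
ft_force: [-0.6, 0.3, -0.7]
grip_width: 0.578
time: 34.35
position: [0.444, 0.3975, 0.088]
tool_rot: [3.125, -0.287, -0.004]
ft_force: [0.8, -0.2, -0.1]
grip_width: 0.279
time: 35.15
position: [0.4449, 0.3983, 0.1283]
tool_rot: [3.033, -0.816, -0.001]
ft_force: [0.2, 0.2, 0.4]
grip_width: 0.272
[0.59323286 0.00720483]
from [0.4449 0.3983 0.1283] yaw -30.13 tilt 0.07 | dp cm (tool now) [32.46 26.37  3.86] rot [0.0011 0.0002 0.0016] dp in target frame [32.5  26.33  3.83]
```

```bash
python3 -m crank '{"dp":[[2,1.6,0],[3.8,3.08,0],[3.8,3.08,0],[3.8,3.08,0],[3.8,3.08,0],[3.8,3.08,0],[3.8,3.08,0],[3.8,3.08,0]],"delta_rot":[[0,0,0.0016],[0,0,0],[0,0,0],[0,0,0],[0,0,0],[0,0,0],[0,0,0],[0,0,0]]}' && python3 -m crank '{"dp":[[2.4,2,0],[1.5,1.17,0],[0,0,1],[0,0,1.5],[0,0,1.4],[0,0,1],[0,0,0],[0,0,0]],"delta_rot":[[0,0,0],[0,0,0],[0,0,0],[0,0,0],[0,0,0],[0,0,0],[0,0,0],[0,0,0]]}' && python3 look.py w13
python3 - <<'E'
from mfit import *
q=np.load('mould.npy'); t=fw(q,22,47); go([*t,.0345],-30.22)
E
```

```text
time: 35.95
position: [0.576, 0.0527, 0.129]
tool_rot: [-3.033, 0.818, -0.0]
ft_force: [1.2, 0.6, 0.4]
grip_width: 0.274
time: 36.75
position: [0.5931, 0.0081, 0.0796]
tool_rot: [3.033, -0.818, -0.001]
ft_force: [0.8, 0.2, -0.4]
grip_width: 0.273
[0.5936 0.0079 0.0802] -30.21
from [0.5936 0.0079 0.0802] yaw -30.21 tilt 0.03 | dp cm (tool now) [0.   0.08 4.57] rot [-0.0004 -0.0004  0.0002] dp in target frame [0.01 0.08 4.57]
```

View pics/w13.png

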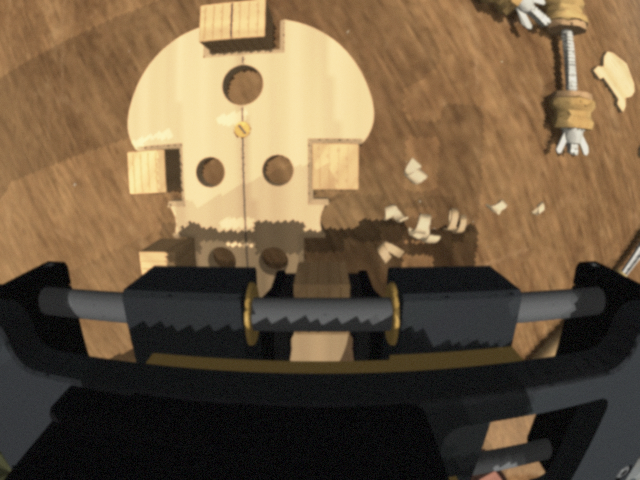

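```bash
python3 -m crank '{"dp":[[0,0.05,1.2],[0,0,1.3],[0,0,1],[0,0,0.6],[0,0,0.35],[0,0,0.1],[0,0,0],[0,0,0]],"delta_rot":[[0,0,0],[0,0,0],[0,0,0],[0,0,0],[0,0,0],[0,0,0],[0,0,0],[0,0,0]]}' && python3 -m crank '{"dp":[[0,0,0],[0,0,0],[0,0,0],[0,0,0],[0,0,0],[0,0,-1],[0,0,-2],[0,0,-3]],"delta_rot":[[0,0,0],[0,0,0],[0,0,0],[0,0,0],[0,0,0],[0,0,0],[0,0,0],[0,0,0]]}' 4 20
python3 - <<'E'
from mfit import *
q=np.load('mould.npy'); 
# view pose: TCP so camera nadir over mould centre: mould -x side is tool -y ... tool y at yaw -30.22 = +mould x
t=fw(q,75,0); go([*t,.24],-30.22)
E
```

```text
time: 37.6
position: [0.5934, 0.0065, 0.0345]
tool_rot: [3.032, -0.82, 0.002]
ft_force: [3.4, -1.7, -1.9]
grip_width: 0.271
time: 38.4
position: [0.5918, 0.0069, 0.0943]
tool_rot: [3.031, -0.82, -0.004]
ft_force: [0.7, -0.1, 0.4]
grip_width: 0.46
from [0.5918 0.0069 0.0943] yaw -30.26 tilt 0.18 | dp cm (tool now) [ -4.63   5.24 -14.54] rot [ 0.002   0.0023 -0.0007] dp in target frame [ -4.6    5.2  -14.57]
```

Now a check of all four before the long block.

```bash
python3 -m crank '{"dp":[[0,0,-2],[0,0,-2],[0,0,-2],[0,0,-2],[0,0,-1.5],[0,0,-1],[0,0,0],[0,0,0]],"delta_rot":[[0,0,0.14],[0,0,0.14],[0,0,0.14],[0,0,0.14],[0,0,0.14],[0,0,0.14],[0,0,0.14],[0,0,0.14]]}' 7.5 && python3 -m crank '{"dp":[[0,0,0],[0,0,0],[0,0,0],[0,0,0],[0,0,0],[0,0,0],[0,0,0],[0,0,0]],"delta_rot":[[0,0,0.14],[0,0,0.14],[0,0,0.14],[0,0,0.03],[0,0,0],[0,0,0],[0,0,0],[0,0,0]]}'
python3 - <<'E'
from mfit import *
q=np.load('mould.npy'); 
t=fw(q,0,-85); go([*t,.2],-120.22)
E
```

```text
time: 39.2
position: [0.5933, 0.0069, 0.2008]
tool_rot: [-2.126, 2.311, -0.001]
ft_force: [0.1, 0.4, -0.3]
grip_width: 0.862
time: 40.0
position: [0.5931, 0.0069, 0.1996]
tool_rot: [-1.567, 2.723, 0.0]
ft_force: [-0.1, 0.3, -0.2]
grip_width: 0.865
from [0.5931 0.0069 0.1996] yaw -120.16 tilt 0.02 | dp cm (tool now) [-2.24 13.2  -0.04] rot [0.     0.0003 0.001 ] dp in target frame [-2.23 13.2  -0.04]
```

```bash
python3 -m crank '{"dp":[[-0.4,2,0],[-0.7,4,0],[-0.6,4,0],[-0.4,2.2,0],[-0.1,1,0],[0,0,0],[0,0,0],[0,0,0]],"delta_rot":[[0,0,0.001],[0,0,0],[0,0,0],[0,0,0],[0,0,0],[0,0,0],[0,0,0],[0,0,0]]}' && python3 look.py w14
python3 - <<'E'
import cv2
im=cv2.imread('pics/w14.png')
cv2.imwrite('pics/w14a.png',cv2.resize(im[60:230,170:470],None,fx=2.66,fy=2.66,interpolation=cv2.INTER_CUBIC))
E
```

```text
time: 40.8
position: [0.4909, 0.0915, 0.1997]
tool_rot: [-1.562, 2.725, -0.001]
ft_force: [0.1, 0.3, -0.1]
grip_width: 0.862
[0.4908 0.0914 0.1995] -120.37
```

View pics/w14a.png

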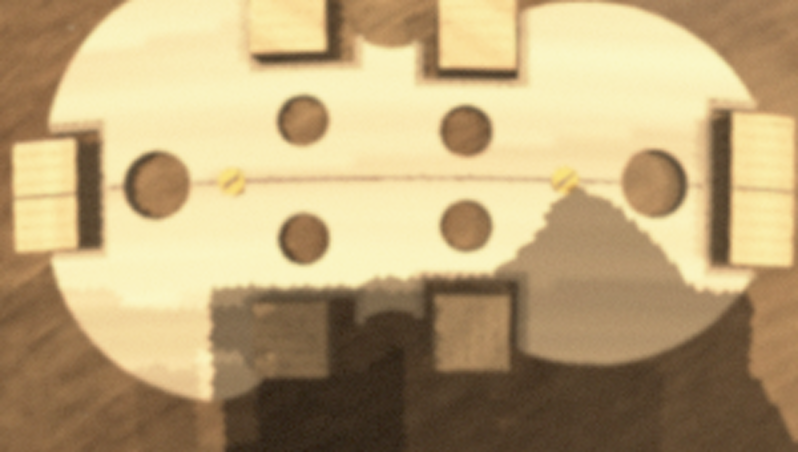

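View pics/w14.png

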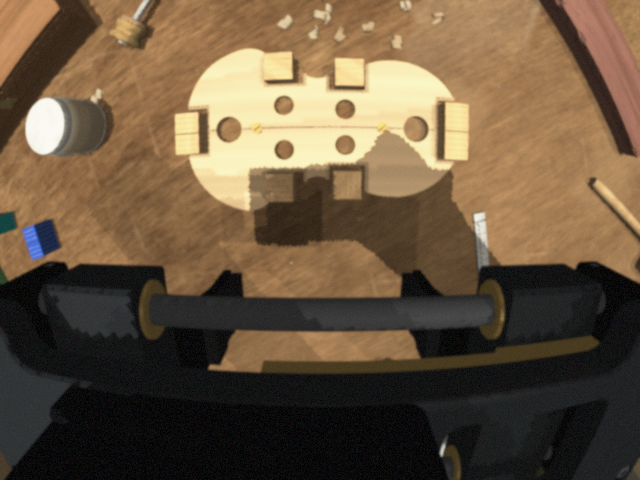

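All four blocks are in place: tail (187,133), neck (454,131), +y corner (349,73), -y corner (348,183). I'll measure each.

Run:
```python
import cv2,numpy as np
im=cv2.imread('pics/w14.png')
def cr(u,v,a=1.0,s=6,h=33): return cv2.resize(cv2.convertScaleAbs(im[v-h:v+h,u-h:u+h],alpha=a),None,fx=s,fy=s,interpolation=cv2.INTER_CUBIC)
top=np.hstack([cr(187,133),cr(454,131)]); bot=np.hstack([cr(349,73),cr(348,183,1.7)])
cv2.imwrite('pics/w14t.png',top);cv2.imwrite('pics/w14u.png',bot)
```

```text
(no output)
```

View pics/w14t.png

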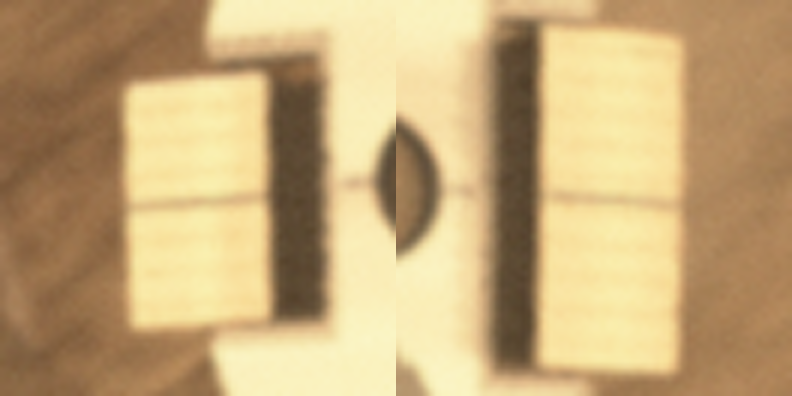

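View pics/w14u.png

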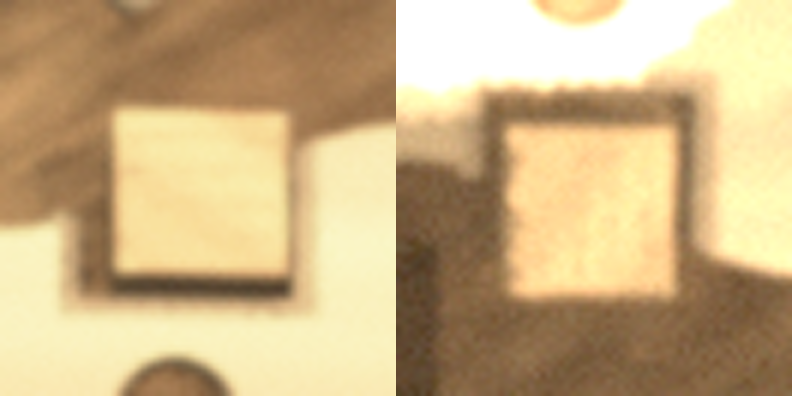

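Run:
```python
from mfit import *
d=np.load('w14.npz'); c=(d['K'],d['p'],d['R']); q=np.load('mould.npy')
f=lambda a,o:(np.array(a)+.5)/6-.5+o
# mould refit in this view
px=np.vstack([f([(330,60),(326,322)],[154,100]),f([(98,372),(100,25)],[421,98]),f([(82,296),(300,296)],[316,40]),f([(90,92),(292,92)],[315,150])])
M=np.array([(-105,21),(-105,-21),(105,-28),(105,28),(6,34),(38,34),(6,-34),(38,-34)])/1000
q2,r=mfit(plane(c,px,.009,True)[:,:2],M); print(q2[:2].round(4),np.degrees(q2[2]).round(2),r.round(1).tolist())
s=(np.array([(232,181),(565,181)])+.5)/2.66-.5+[170,60]; print('screws',tomould(plane(c,s,.012,True),q).round(1),tomould(plane(c,s,.012,True),q2).round(1))
for nm,b in dict(end=f([(125,87),(268,71),(270,320),(131,328)],[154,100]),neck=f([(145,27),(287,38),(283,373),(143,367)],[421,98]),cp=f([(113,107),(291,111),(290,274),(112,275)],[316,40]),cm=f([(108,125),(283,125),(281,297),(111,297)],[315,150])).items():
    A=tomould(plane(c,b,.032,True),q2); B=tomould(plane(c,b,.032,True),q); e=[A[1]-A[0],A[2]-A[3],A[1]-A[2],A[0]-A[3]]
    print(nm,A.mean(0).round(1),'old',B.mean(0).round(1),[round(np.linalg.norm(x),1) for x in e],'rot',np.degrees([np.arctan2(e[0][1],e[0][0]),np.arctan2(e[1][1],e[1][0]),np.arctan2(-e[2][0],e[2][1]),np.arctan2(-e[3][0],e[3][1])]).round(1))
np.save('mould2.npy',q2)
```

```text
[0.5631 0.0492] -120.18 [[-1.0, 1.4], [0.4, -0.0], [-0.4, -0.6], [-0.0, 1.5], [-0.1, -0.5], [-0.4, -1.0], [-0.2, 0.3], [1.5, 0.1]]
screws [[-57.4   0. ]
 [ 53.7  -0.4]] [[-58.3   0.2]
 [ 52.8  -0.3]]
end [-117.7   -2. ] old [-116.8   -2.3] [np.float64(22.5), np.float64(22.0), np.float64(36.2), np.float64(35.6)] rot [ 1.2 -0.2 -0.8  0. ]
neck [115.9  -1. ] old [116.8  -1.1] [np.float64(22.3), np.float64(22.1), np.float64(49.5), np.float64(49.4)] rot [0.6 0.4 0.3 0.5]
cp [22.2 46.3] old [23.  46.1] [np.float64(24.7), np.float64(24.6), np.float64(23.8), np.float64(24.5)] rot [-0.1  1.3 -0.9 -0.6]
cm [ 20.6 -49.9] old [ 21.5 -50.1] [np.float64(24.5), np.float64(24.0), np.float64(24.4), np.float64(24.3)] rot [0.3 0.1 0.1 1.1]
```

Within this view the end block is at y≈-2 and the -y corner block has a gap about 2 mm too wide (y≈-50). I'll correct both by re-gripping across y with adjusted aims.

```bash
python3 -m crank '{"dp":[[0,0,1],[0,0,1],[0,0,1.5],[0,0,1.5],[0,0,1.5],[0,0,1.5],[0,0,1],[0,0,0]],"delta_rot":[[0,0,-0.14],[0,0,-0.14],[0,0,-0.14],[0,0,-0.14],[0,0,-0.14],[0,0,-0.14],[0,0,-0.14],[0,0,-0.14]]}' 4.5 10 && python3 -m crank '{"dp":[[0,0,0],[0,0,0],[0,0,0],[0,0,0],[0,0,0],[0,0,0],[0,0,0],[0,0,0]],"delta_rot":[[0,0,-0.14],[0,0,-0.14],[0,0,-0.14],[0,0,-0.033],[0,0,0],[0,0,0],[0,0,0],[0,0,0]]}'
python3 - <<'E'
from mfit import *
q=np.load('mould.npy'); 
t=fw(q,21.5,-47.1); go([*t,.036],-30.22)
E
```

```text
time: 41.65
position: [0.4896, 0.0911, 0.1078]
tool_rot: [2.772, -1.47, -0.001]
ft_force: [-0.2, -0.0, 0.2]
grip_width: 0.522
time: 42.45
position: [0.4902, 0.0923, 0.1094]
tool_rot: [3.033, -0.818, 0.0]
ft_force: [-0.2, 0.5, -0.2]
grip_width: 0.518
from [0.4902 0.0923 0.1094] yaw -30.17 tilt 0.01 | dp cm (tool now) [3.77 2.12 7.34] rot [ 0.0001 -0.0001  0.0008] dp in target frame [3.77 2.12 7.34]
```

```bash
python3 -m crank '{"dp":[[1.8,1,0],[1.97,1.12,0],[0,0,1],[0,0,2],[0,0,2],[0,0,1.5],[0,0,0.84],[0,0,0]],"delta_rot":[[0,0,0],[0,0,0],[0,0,0],[0,0,0],[0,0,0],[0,0,0],[0,0,0],[0,0,0]]}' && python3 -m crank '{"dp":[[0,0,0],[0,0,0],[0,0,0],[0,0,0],[0,0,0],[0,0,0],[0,0,0],[0,0,0]],"delta_rot":[[0,0,0],[0,0,0],[0,0,0],[0,0,0],[0,0,0],[0,0,0],[0,0,0],[0,0,0]]}' 2 8 && python3 -m crank '{"dp":[[0,0,0],[0,0,0],[0,0,0],[0,0,0],[0,0,0],[0,0,-1],[0,0,-2],[0,0,-3]],"delta_rot":[[0,0,0],[0,0,0],[0,0,0],[0,0,0],[0,0,0],[0,0,0],[0,0,0],[0,0,0]]}' 5.5 8
python3 - <<'E'
from mfit import *
q=np.load('mould.npy'); 
t=fw(q,-117.5,0.8); go([*t,.036],-30.22)
E
```

```text
time: 43.25
position: [0.5111, 0.0553, 0.0349]
tool_rot: [3.032, -0.816, -0.003]
ft_force: [-0.1, -0.3, 0.3]
grip_width: 0.516
time: 44.05
position: [0.5125, 0.0554, 0.0366]
tool_rot: [-3.033, 0.816, -0.001]
ft_force: [-1.9, 0.5, 6.3]
grip_width: 0.271
time: 44.85
position: [0.511, 0.0548, 0.0962]
tool_rot: [3.031, -0.817, -0.003]
ft_force: [0.5, 1.2, -0.0]
grip_width: 0.632
from [0.511  0.0548 0.0962] yaw -30.16 tilt 0.17 | dp cm (tool now) [  4.9  -13.99   5.97] rot [0.0025 0.0014 0.001 ] dp in target frame [  4.88 -13.98   6.02]
```

```bash
python3 -m crank '{"dp":[[0.8,-2,0],[1.3,-4,0],[1.3,-4,0],[0.9,-2.8,0],[0.5,-1.1,0],[0,0,0],[0,0,0],[0,0,0]],"delta_rot":[[0,0,0],[0,0,0],[0,0,0],[0,0,0],[0,0,0],[0,0,0],[0,0,0],[0,0,0]]}'
python3 - <<'E'
from mfit import *
q=np.load('mould.npy'); 
t=fw(q,-117.5,0.8); go([*t,.036],-30.22)
E
```

```text
time: 45.65
position: [0.6225, 0.1494, 0.0964]
tool_rot: [3.032, -0.82, -0.001]
ft_force: [-0.9, 0.4, -0.4]
grip_width: 0.632
from [0.6225 0.1494 0.0964] yaw -30.27 tilt 0.04 | dp cm (tool now) [ 0.01 -0.19  6.04] rot [ 0.0004  0.0005 -0.0009] dp in target frame [ 0.   -0.19  6.04]
```

```bash
python3 -m crank '{"dp":[[0,-0.15,1],[0,0,1.5],[0,0,1.5],[0,0,1.2],[0,0,0.6],[0,0,0.2],[0,0,0],[0,0,0]],"delta_rot":[[0,0,0],[0,0,0],[0,0,0],[0,0,0],[0,0,0],[0,0,0],[0,0,0],[0,0,0]]}' && python3 -m crank '{"dp":[[0,0,0],[0,0,0],[0,0,0],[0,0,0],[0,0,0],[0,0,0],[0,0,0],[0,0,0]],"delta_rot":[[0,0,0],[0,0,0],[0,0,0],[0,0,0],[0,0,0],[0,0,0],[0,0,0],[0,0,0]]}' 3 8 && python3 -m crank '{"dp":[[0,0,0],[0,0,0],[0,0,0],[0,0,0],[0,0,0],[0,0,-1],[0,0,-2],[0,0,-3]],"delta_rot":[[0,0,0],[0,0,0],[0,0,0],[0,0,0],[0,0,0],[0,0,0],[0,0,0],[0,0,0]]}' 5.5 8
python3 - <<'E'
from mfit import *
q=np.load('mould.npy'); 
t=fw(q,0,85); go([*t,.19],59.78)
E
```

```text
time: 46.45
position: [0.6247, 0.1526, 0.0366]
tool_rot: [-3.033, 0.817, -0.001]
ft_force: [-0.2, 1.0, -0.0]
grip_width: 0.636
time: 47.25
position: [0.6243, 0.1528, 0.0363]
tool_rot: [-3.033, 0.817, -0.0]
ft_force: [-0.5, -0.2, 2.7]
grip_width: 0.418
time: 48.05
position: [0.6231, 0.1524, 0.0959]
tool_rot: [3.032, -0.816, -0.003]
ft_force: [0.4, -0.6, 0.2]
grip_width: 0.627
from [0.6231 0.1524 0.0959] yaw -30.14 tilt 0.16 | dp cm (tool now) [ 8.5  11.88 -9.4 ] rot [ 5.0000e-04  3.1000e-03 -1.5695e+00] dp in target frame [-11.84   8.53  -9.41]
```

```bash
python3 -m crank '{"dp":[[0,0,-2],[0,0,-2],[0,0,-2],[0,0,-2],[0,0,-1.5],[0,0,-1],[0,0,0],[0,0,0]],"delta_rot":[[0,0,0.14],[0,0,0.14],[0,0,0.14],[0,0,0.14],[0,0,0.14],[0,0,0.14],[0,0,0.14],[0,0,0.14]]}' 8.5 && python3 -m crank '{"dp":[[0,0,0],[0,0,0],[0,0,0],[3,2,0],[3.5,2.5,0],[3,2,0],[2,1,0],[0,0,0]],"delta_rot":[[0,0,0.14],[0,0,0.14],[0,0,0.14],[0,0,0.03],[0,0,0],[0,0,0],[0,0,0],[0,0,0]]}'
python3 - <<'E'
from mfit import *
q=np.load('mould.npy'); 
t=fw(q,0,-85); go([*t,.2],-120.22)
E
```

```text
time: 48.85
position: [0.6245, 0.1527, 0.2025]
tool_rot: [-2.129, 2.308, -0.0]
ft_force: [0.4, 0.7, -0.5]
grip_width: 0.978
time: 49.65
position: [0.5002, 0.0881, 0.2014]
tool_rot: [-1.565, 2.722, 0.012]
ft_force: [0.0, -0.7, 0.3]
grip_width: 0.978
from [0.5002 0.0881 0.2014] yaw -120.19 tilt 0.44 | dp cm (tool now) [0.1  1.09 0.14] rot [0.0056 0.0052 0.0005] dp in target frame [0.1  1.09 0.14]
```

```bash
python3 -m crank '{"dp":[[0,0.7,0],[0,0.4,0],[0,0,0],[0,0,0],[0,0,0],[0,0,0],[0,0,0],[0,0,0]],"delta_rot":[[0,0,0],[0,0,0],[0,0,0],[0,0,0],[0,0,0],[0,0,0],[0,0,0],[0,0,0]]}' && python3 look.py w15
python3 - <<'E'
from mfit import *
im=cv2.imread('pics/w15.png'); d=np.load('w15.npz'); c=(d['K'],d['p'],d['R']); q=np.load('mould.npy')
C=[]
for m in [(-117,0),(117,0),(22,48),(22,-48)]:
    C.append(proj(c,[*fw(q,*m),.03],True)[0].round().astype(int))
print(C)
def cr(p,a=1.0,s=6,h=33): u,v=p; return cv2.resize(cv2.convertScaleAbs(im[v-h:v+h,u-h:u+h],alpha=a),None,fx=s,fy=s,interpolation=cv2.INTER_CUBIC)
cv2.imwrite('pics/w15t.png',np.hstack([cr(C[0]),cr(C[1])]));cv2.imwrite('pics/w15u.png',np.hstack([cr(C[2]),cr(C[3],1.7)]))
E
```

```text
time: 50.45
position: [0.4927, 0.0952, 0.201]
tool_rot: [1.568, -2.722, 0.001]
ft_force: [-0.5, 0.5, 0.2]
grip_width: 0.977
[0.4926 0.0951 0.201 ] -120.1
[array([192, 129]), array([460, 130]), array([353,  70]), array([352, 182])]
```

View pics/w15t.png

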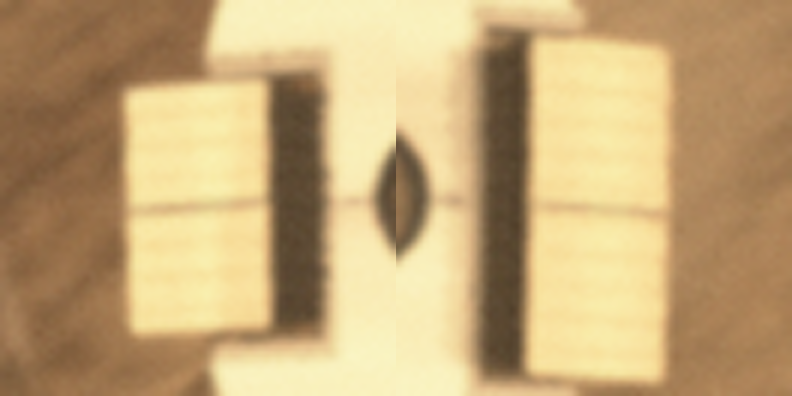

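View pics/w15u.png

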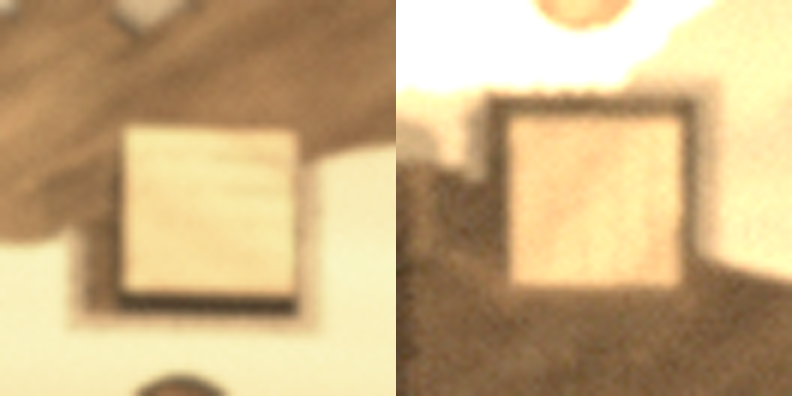

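View pics/w15.png

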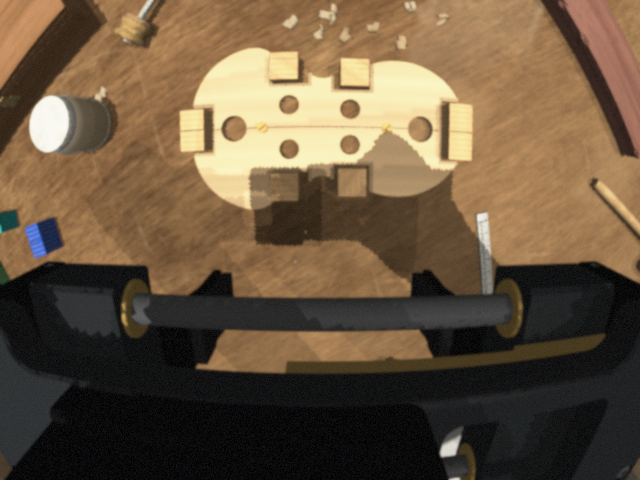

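All four now look right: the pencil lines of both end blocks follow the mould's centre line, and the -y corner gap has closed. On to the long block.

```bash
python3 -m crank '{"dp":[[2.5,-0.9,-0.5],[4.4,-1.57,-1],[4.4,-1.57,-1],[4.4,-1.57,-1],[4.4,-1.57,-1],[4.4,-1.57,-0.5],[4.4,-1.57,0],[4.4,-1.57,0]],"delta_rot":[[0,0,0],[0,0,0],[0,0,0],[0,0,0],[0,0,0],[0,0,0],[0,0,0],[0,0,0]]}' 8.7 && python3 -m crank '{"dp":[[2.3,-0.8,0],[0,0,0],[0,0,0],[0,0,0],[0,0,0],[0,0,0],[0,0,0],[0,0,0]],"delta_rot":[[0,0,-0.12],[0,0,-0.14],[0,0,-0.14],[0,0,-0.14],[0,0,-0.12],[0,0,0],[0,0,0],[0,0,0]]}'; python3 look.py w16
```

```text
time: 51.3
position: [0.4282, -0.254, 0.2518]
tool_rot: [-1.569, 2.715, 0.001]
ft_force: [-3.2, -13.7, -5.9]
grip_width: 0.995
time: 52.1
position: [0.4243, -0.2743, 0.2511]
tool_rot: [-2.354, 2.08, 0.0]
ft_force: [-0.1, -1.0, 0.4]
grip_width: 1.001
[ 0.4243 -0.2743  0.2511] -82.91
```

View pics/w16.png

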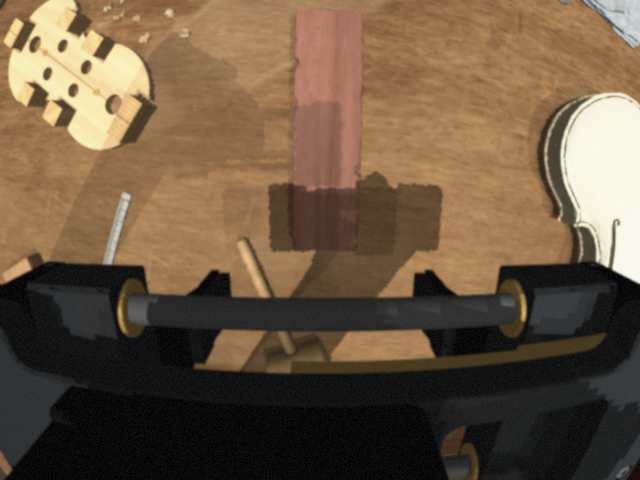

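Long block spans about (295,11) to (358,250), entirely in view. Measuring its corners.

Run:
```python
from mfit import *
im=cv2.imread('pics/w16.png'); d=np.load('w16.npz'); c=(d['K'],d['p'],d['R'])
lab=cv2.cvtColor(im,cv2.COLOR_BGR2LAB).astype(int); hsv=cv2.cvtColor(im,cv2.COLOR_BGR2HSV)
m=(((hsv[...,0]<6)|(hsv[...,0]>170))*255).astype(np.uint8); k=np.zeros_like(m);k[0:262,270:385]=m[0:262,270:385]; k=cv2.medianBlur(k,5)
cn,_=cv2.findContours(k,0,cv2.CHAIN_APPROX_NONE); b=max(cn,key=cv2.contourArea)[:,0,:]
W=plane(c,b,.031,True)[:,:2].astype(np.float32); r=cv2.minAreaRect(W*1000); B=cv2.boxPoints(r)/1000; print(r); print(proj(c,np.c_[B,np.full(4,.031)],True).round(1).tolist())
cv2.imwrite('pics/w16m.png',np.hstack([cv2.resize(im[0:270,270:385],None,fx=2.2,fy=2.2,interpolation=cv2.INTER_CUBIC),cv2.cvtColor(cv2.resize(k[0:270,270:385],None,fx=2.2,fy=2.2),8)]))
```

```text
Traceback (most recent call last):
ValueError: max() iterable argument is empty
```

Run:
```python
from mfit import *
im=cv2.imread('pics/w16.png'); d=np.load('w16.npz'); c=(d['K'],d['p'],d['R'])
print([im[v,u].tolist() for v,u in((60,330),(150,320),(220,320),(60,270),(220,380),(150,270),(230,275))])
b_,g,r_=[im[...,i].astype(float) for i in range(3)]
rat=(g-b_)/(r_+1); m=((rat<0.145)*255).astype(np.uint8)
k=np.zeros_like(m);k[0:262,275:380]=m[0:262,275:380]; k=cv2.medianBlur(k,5)
print(np.median(rat[20:240,305:350]),np.median(rat[20:240,250:285]))
cn,_=cv2.findContours(k,0,cv2.CHAIN_APPROX_NONE); b=max(cn,key=cv2.contourArea)[:,0,:]
W=plane(c,b,.031,True)[:,:2].astype(np.float32); r=cv2.minAreaRect(W*1000); B=cv2.boxPoints(r)/1000; print(r); print(proj(c,np.c_[B,np.full(4,.031)],True).round(1).tolist())
cv2.imwrite('pics/w16m.png',np.hstack([cv2.resize(im[0:270,270:385],None,fx=2.2,fy=2.2,interpolation=cv2.INTER_CUBIC),cv2.cvtColor(cv2.resize(k[0:270,270:385],None,fx=2.2,fy=2.2),8)]))
```

```text
[[103, 124, 179], [84, 101, 145], [47, 55, 78], [93, 131, 168], [42, 62, 83], [74, 110, 146], [47, 65, 83]]
0.11797752808988764 0.2422360248447205
((509.0118408203125, -267.61328125), (242.1050262451172, 64.76792907714844), 6.149312973022461)
[[293.0, 248.3], [356.5, 249.3], [361.5, 11.8], [295.9, 10.5]]
```

View pics/w16m.png

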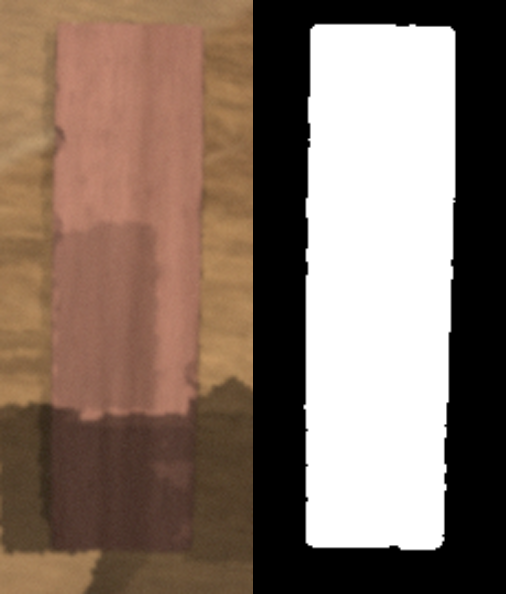

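Run:
```python
from mfit import *
d=np.load('w16.npz'); c=(d['K'],d['p'],d['R']); ct=cam('top'); cs=cam('side')
# height check: near-end/far-end corners, top0 crop vs wrist
im=cv2.imread('pics/top0.png')
b_,g,r_=[im[...,i].astype(float) for i in range(3)]; m=((((g-b_)/(r_+1))<0.13)*255).astype(np.uint8); k=np.zeros_like(m);k[195:330,435:505]=m[195:330,435:505]
cn,_=cv2.findContours(k,0,cv2.CHAIN_APPROX_NONE); b=max(cn,key=cv2.contourArea); r=cv2.minAreaRect(b); B=cv2.boxPoints(r); print(B.round(1).tolist())
cen=B.mean(0); wc=proj(c,[.509,-.2676,.031],True)[0]
a,e=rays(ct,cen),rays(c,wc,True); print(tri([(a[0],a[1][0]),(e[0],e[1][0])]))
si=cv2.imread('pics/side0.png'); cv2.imwrite('pics/sl.png',cv2.resize(si[170:215,275:380],None,fx=7,fy=7,interpolation=cv2.INTER_CUBIC))
go([.516,-.2668,.10],-83.85)
```

```text
[[447.79998779296875, 207.3000030517578], [465.70001220703125, 205.5], [473.1000061035156, 277.6000061035156], [455.20001220703125, 279.3999938964844]]
(array([ 0.52843651, -0.25820426,  0.03225555]), [np.float64(0.021622459723930076), np.float64(0.021622459723930086)])
from [ 0.4243 -0.2743  0.2511] yaw -82.91 tilt 0.01 | dp cm (tool now) [ 0.39 -9.2  15.11] rot [-0.0001  0.0002  0.0163] dp in target frame [ 0.23 -9.2  15.11]
```

View pics/sl.png

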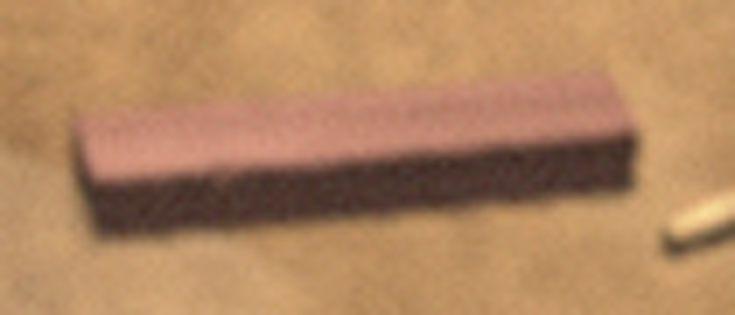

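```bash
python3 - <<'E'
from mfit import *
d=np.load('w16.npz'); c=(d['K'],d['p'],d['R']); cs=cam('side')
sp=(np.array((355,126))+.5)/7-.5+[275,170]; wc=proj(c,[.509,-.2676,.031],True)[0]
a,e=rays(cs,sp),rays(c,wc,True); print(tri([(a[0],a[1][0]),(e[0],e[1][0])]))
E
python3 -m crank '{"dp":[[0.1,-1.5,1.5],[0.1,-2.5,2.5],[0.03,-2.5,3],[0,-1.7,3],[0,-1,2.5],[0,0,2],[0,0,0.6],[0,0,0]],"delta_rot":[[0,0,0.0163],[0,0,0],[0,0,0],[0,0,0],[0,0,0],[0,0,0],[0,0,0],[0,0,0]]}' 8.7; python3 look.py w17;  python3 - <<'E'
from h import *
go([.516,-.2668,.024],-83.85)
E
```

```text
(array([ 0.50934688, -0.26764079,  0.03068134]), [np.float64(0.0003322338683741134), np.float64(0.00033223386837412996)])
time: 52.95
position: [0.5153, -0.2663, 0.0995]
tool_rot: [2.337, -2.098, -0.002]
ft_force: [-0.7, -0.4, -0.1]
grip_width: 1.003
[ 0.5159 -0.2667  0.1006] -83.81
from [ 0.5159 -0.2667  0.1006] yaw -83.81 tilt 0.02 | dp cm (tool now) [ 0.01 -0.    7.66] rot [-0.0002 -0.0002  0.0007] dp in target frame [ 0.01 -0.01  7.66]
```

View pics/w17.png

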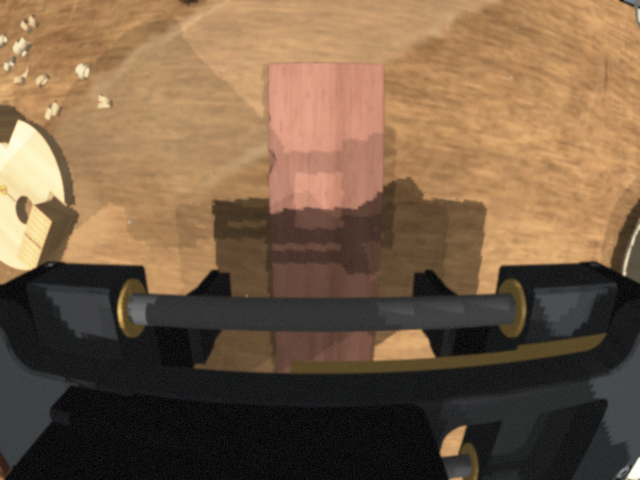

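Height checks out (30.7 mm) and the block is centred between the fingers. Descend, grip, lift.

```bash
python3 -m crank '{"dp":[[0,0,1],[0,0,2],[0,0,2],[0,0,1.6],[0,0,0.9],[0,0,0.16],[0,0,0],[0,0,0]],"delta_rot":[[0,0,0],[0,0,0],[0,0,0],[0,0,0],[0,0,0],[0,0,0],[0,0,0],[0,0,0]]}' 8.7 && python3 -m crank '{"dp":[[0,0,0],[0,0,0],[0,0,0],[0,0,0],[0,0,0],[0,0,0],[0,0,0],[0,0,0]],"delta_rot":[[0,0,0],[0,0,0],[0,0,0],[0,0,0],[0,0,0],[0,0,0],[0,0,0],[0,0,0]]}' 5.5 40
python3 - <<'E'
from h import *
go([.516,-.2668,.024],-83.85)
E
python3 -m crank '{"dp":[[0,0,-0.5],[0,0,-1],[0,0,-2],[0,0,-2.5],[0,0,-2.5],[0,0,-2.5],[0,0,-1],[0,0,0]],"delta_rot":[[0,0,0],[0,0,0],[0,0,0],[0,0,0],[0,0,0],[0,0,0],[0,0,0],[0,0,0]]}'
```

```text
time: 53.8
position: [0.5165, -0.2669, 0.0244]
tool_rot: [-2.338, 2.097, -0.002]
ft_force: [-0.6, -0.8, 0.3]
grip_width: 0.999
time: 54.6
position: [0.5161, -0.2668, 0.0238]
tool_rot: [2.339, -2.097, 0.001]
ft_force: [-0.1, -1.5, 2.1]
grip_width: 0.756
from [ 0.5161 -0.2668  0.0238] yaw -83.77 tilt 0.04 | dp cm (tool now) [-0.    0.01 -0.02] rot [-0.0004 -0.0005  0.0013] dp in target frame [-0.    0.01 -0.02]
time: 55.4
position: [0.5166, -0.2665, 0.1448]
tool_rot: [-2.338, 2.096, -0.003]
ft_force: [0.4, -0.2, -3.5]
grip_width: 0.753
```

```bash
python3 -m crank '{"dp":[[0,0,0],[0,0,0],[0,0,0],[0,0,0],[0,0,0],[0,0,0],[0,0,0],[0,0,0]],"delta_rot":[[0,0,-0.08],[0,0,-0.14],[0,0,-0.14],[0,0,-0.14],[0,0,-0.14],[0,0,-0.14],[0,0,-0.1],[0,0,-0.0555]]}'
python3 - <<'E'
from mfit import *
q=np.load('mould.npy'); t=fw(q,-6.2,.8); print(t); go([*t,.085],-30.22)
E
```

```text
time: 56.2
position: [0.5148, -0.2656, 0.1417]
tool_rot: [-3.034, 0.812, 0.005]
ft_force: [0.3, -0.2, -3.3]
grip_width: 0.753
[0.56750516 0.05482589]
from [ 0.5148 -0.2656  0.1417] yaw -29.97 tilt 0.19 | dp cm (tool now) [-11.43 -30.39   5.7 ] rot [0.0002 0.0032 0.0043] dp in target frame [-11.58 -30.34   5.67]
```

```bash
python3 -m crank '{"dp":[[-0.8,-2,0],[-1.4,-3.7,0],[-1.4,-3.7,0],[-1.4,-3.7,0],[-1.4,-3.7,0],[-1.4,-3.7,0],[-1.4,-3.7,0],[-1.2,-3.2,0]],"delta_rot":[[0,0,0],[0,0,0],[0,0,0],[0,0,0],[0,0,0],[0,0,0],[0,0,0],[0,0,0]]}' && python3 -m crank '{"dp":[[-0.7,-2,0],[-0.4,-0.9,0],[0,0,1],[0,0,1],[0,0,1],[0,0,0],[0,0,0],[0,0,0]],"delta_rot":[[0,0,0],[0,0,0],[0,0,0],[0,0,0],[0,0,0],[0,0,0],[0,0,0],[0,0,0]]}'; python3 look.py w18
python3 - <<'E'
from mfit import *
q=np.load('mould.npy'); t=fw(q,-6.2,.8); print(t); go([*t,.0565],-30.22)
E
```

```text
time: 57.0
position: [0.5625, 0.0255, 0.1418]
tool_rot: [3.034, -0.815, -0.005]
ft_force: [0.6, 0.9, -3.3]
grip_width: 0.755
time: 57.8
position: [0.5691, 0.0528, 0.1139]
tool_rot: [-3.033, 0.819, -0.001]
ft_force: [-0.0, 0.0, -4.0]
grip_width: 0.749
[0.5692 0.053  0.1141] -30.2
[0.56750516 0.05482589]
from [0.5692 0.053  0.1141] yaw -30.2 tilt 0.06 | dp cm (tool now) [-0.24 -0.07  5.76] rot [-0.0008 -0.0007  0.0004] dp in target frame [-0.24 -0.07  5.76]
```

View pics/w18.png

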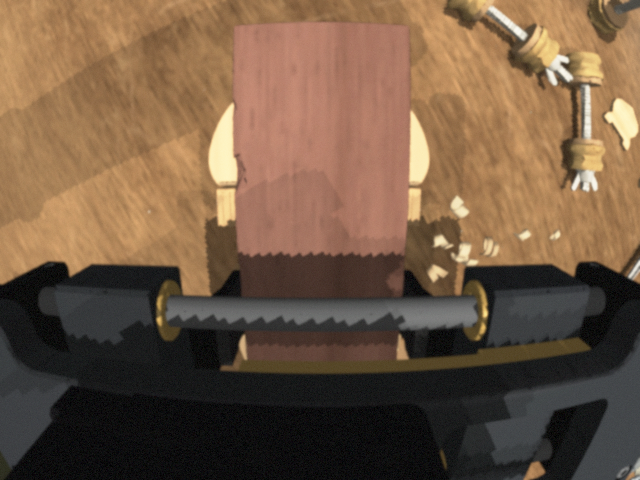

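```bash
python3 - <<'E'
from mfit import *
d=np.load('w18.npz'); c=(d['K'],d['p'],d['R']); p,Rm=tool()
for X in ([-.033,-.1155,-.007],[.033,-.1155,-.007]): print(proj(c,p+Rm@np.array(X),True).round(1))
B=(plane(c,[[234.5,26],[410.5,23.5]],p[2]+.007,True)-p)@Rm*1000; print(B.round(1))
E
python3 -m crank '{"dp":[[-0.12,-0.04,0],[-0.12,-0.03,1],[0,0,1.5],[0,0,1.5],[0,0,1],[0,0,0.4],[0,0,0],[0,0,0]],"delta_rot":[[0,0,0],[0,0,0],[0,0,0],[0,0,0],[0,0,0],[0,0,0],[0,0,0],[0,0,0]]}'; python3 look.py w19
python3 - <<'E'
from mfit import *
q=np.load('mould.npy'); t=fw(q,-6.2,.8); go([*t,.0565],-30.22)
E
```

```text
[[235.9  24.8]]
[[412.5  25.1]]
[[ -33.6 -115.1   -6.9]
 [  32.3 -116.2   -6.9]]
time: 58.65
position: [0.5674, 0.055, 0.0598]
tool_rot: [-3.033, 0.818, -0.001]
ft_force: [-0.1, 0.2, -2.8]
grip_width: 0.756
[0.5676 0.0551 0.06  ] -30.17
from [0.5676 0.0551 0.06  ] yaw -30.17 tilt 0.06 | dp cm (tool now) [0.   0.03 0.35] rot [-0.0007 -0.0008  0.0008] dp in target frame [0.01 0.03 0.35]
```

View pics/w19.png

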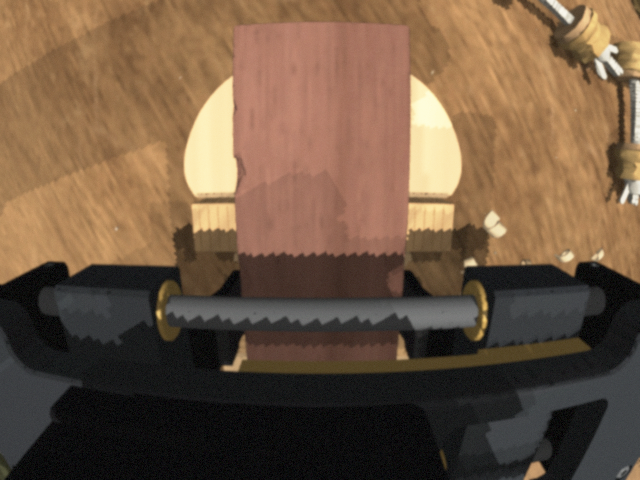

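Centred symmetrically over the mould, and the block's end matches the prediction within 1 mm. Lower the last few mm.

```bash
python3 -m crank '{"dp":[[0,0,0.1],[0,0,0.1],[0,0,0.1],[0,0,0.05],[0,0,0],[0,0,0],[0,0,0],[0,0,0]],"delta_rot":[[0,0,0],[0,0,0],[0,0,0],[0,0,0],[0,0,0],[0,0,0],[0,0,0],[0,0,0]]}'
```

```text
time: 59.5
position: [0.5671, 0.0552, 0.0561]
tool_rot: [-3.033, 0.817, -0.0]
ft_force: [-0.8, 0.2, -3.0]
grip_width: 0.755
```

```bash
python3 -m crank '{"dp":[[0,0,0.04],[0,0,0.04],[0,0,0],[0,0,0],[0,0,0],[0,0,0],[0,0,0],[0,0,0]],"delta_rot":[[0,0,0],[0,0,0],[0,0,0],[0,0,0],[0,0,0],[0,0,0],[0,0,0],[0,0,0]]}'
```

```text
time: 60.3
position: [0.5671, 0.0552, 0.0558]
tool_rot: [-3.033, 0.817, 0.0]
ft_force: [-3.6, -1.1, 5.9]
grip_width: 0.752
```

Contact at the expected height. Release and rise.

```bash
python3 -m crank '{"dp":[[0,0,0],[0,0,0],[0,0,0],[0,0,0],[0,0,0],[0,0,0],[0,0,-0.5],[0,0,-1]],"delta_rot":[[0,0,0],[0,0,0],[0,0,0],[0,0,0],[0,0,0],[0,0,0],[0,0,0],[0,0,0]]}' 8.4 20 && python3 -m crank '{"dp":[[0,0,-1.5],[0,0,-2.5],[0,0,-3],[0,0,-3],[0,0,-3],[0,0,-2.5],[0,0,-1],[0,0,0]],"delta_rot":[[0,0,0],[0,0,0],[0,0,0],[0,0,0],[0,0,0],[0,0,0],[0,0,0],[0,0,0]]}'; python3 look.py w20
python3 - <<'E'
from mfit import *
q=np.load('mould.npy'); t=fw(q,110,0); go([*t,.24],-30.22)
E
```

```text
time: 61.1
position: [0.5665, 0.055, 0.0702]
tool_rot: [3.033, -0.817, -0.002]
ft_force: [0.9, -1.9, -0.1]
grip_width: 0.964
time: 61.9
position: [0.568, 0.0551, 0.2373]
tool_rot: [-3.031, 0.817, -0.005]
ft_force: [-0.7, -0.3, -1.2]
grip_width: 0.97
[0.5671 0.0552 0.2356] -30.16
from [0.5671 0.0552 0.2356] yaw -30.16 tilt 0.07 | dp cm (tool now) [-0.04 11.63 -0.45] rot [-0.0011 -0.0004  0.001 ] dp in target frame [-0.03 11.63 -0.44]
```

View pics/w20.png

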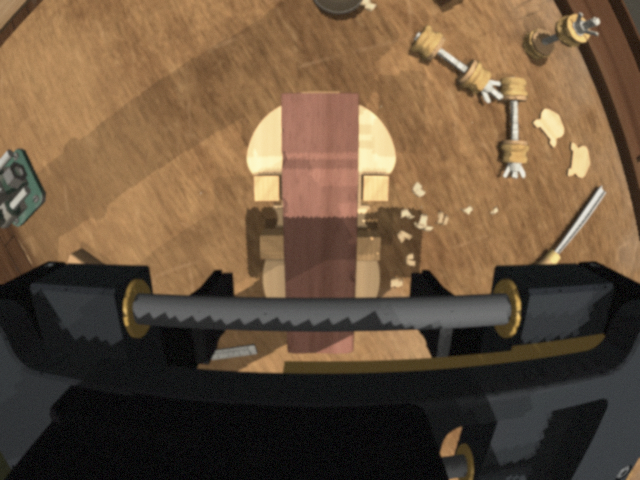

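Long block lies along the centre line with the tail block's edge just showing at (320,92). I'll back off for a full check.

```bash
python3 -m crank '{"dp":[[0,2,-0.5],[0,3.5,-1],[0,3.5,-1],[0,2,-0.5],[0,0.6,0],[0,0,0],[0,0,0],[0,0,0]],"delta_rot":[[0,0,0],[0,0,0],[0,0,0],[0,0,0],[0,0,0],[0,0,0],[0,0,0],[0,0,0]]}'; python3 look.py w21
python3 - <<'E'
from mfit import *
cv2.imwrite('pics/top9.png',ctrl.get_image('top')); cv2.imwrite('pics/side9.png',ctrl.get_image('side'))
s=cv2.imread('pics/side9.png'); cv2.imwrite('pics/side9c.png',cv2.resize(s[205:310,230:380],None,fx=5,fy=5,interpolation=cv2.INTER_CUBIC))
E
```

```text
time: 62.75
position: [0.5089, -0.0436, 0.2645]
tool_rot: [3.033, -0.814, -0.002]
ft_force: [0.2, -0.2, -0.6]
grip_width: 0.967
[ 0.5089 -0.0438  0.2646] -30.05
```

View pics/w21.png

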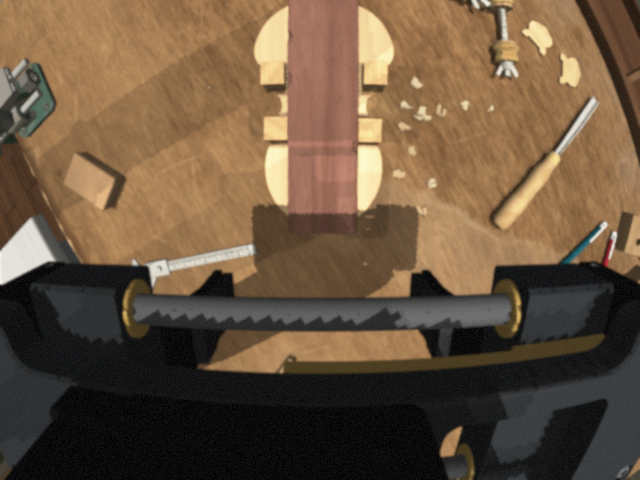

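View pics/side9c.png

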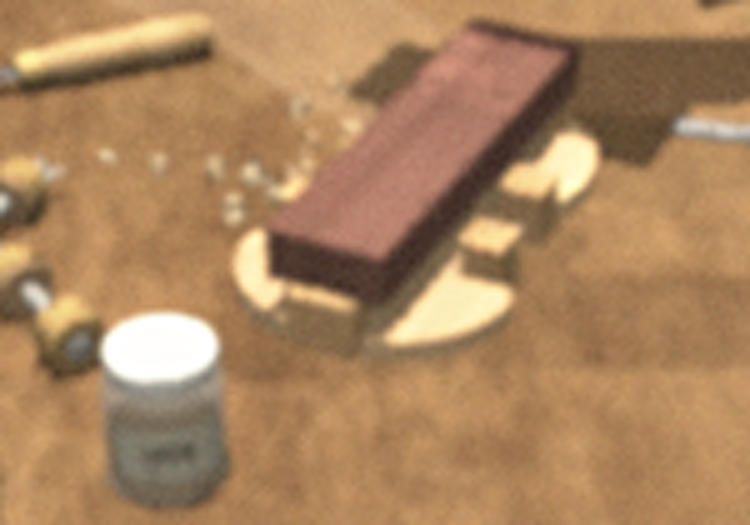

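The side view shows the long block lying level across the tail and neck blocks, with the jar untouched. Numeric check of centring:

Run:
```python
from mfit import *
q=np.load('mould.npy'); q2=np.load('mould2.npy')
def crop(n,roi):
    im=cv2.imread(f'pics/{n}.png'); u=cv2.resize(im,None,fx=4,fy=4,interpolation=cv2.INTER_CUBIC); b,g,r=[u[...,i].astype(float) for i in range(3)]
    m=((((g-b)/(r+1))<0.15)*255).astype(np.uint8); k=np.zeros_like(m); x0,y0,x1,y1=[4*t for t in roi]; k[y0:y1,x0:x1]=m[y0:y1,x0:x1]; k=cv2.medianBlur(k,9)
    cn,_=cv2.findContours(k,0,cv2.CHAIN_APPROX_NONE); return (max(cn,key=cv2.contourArea)[:,0,:]-1.5)/4
for n,roi in (('w20',(265,70,380,260)),('w21',(270,2,375,250))):
    d=np.load(n+'.npz'); c=(d['K'],d['p'],d['R']); b=crop(n,roi); M=tomould(plane(c,b,.063,True),q)
    r=cv2.minAreaRect(M.astype(np.float32)); print(n,'x',np.percentile(M[:,0],[.5,99.5]).round(1),'y',np.percentile(M[:,1],[2,98]).round(1),r)
im=cv2.imread('pics/top9.png'); i0=cv2.imread('pics/top0.png')
j=[cv2.minMaxLoc(cv2.matchTemplate(im[145:190,205:255],i0[150:182,212:246],cv2.TM_CCOEFF_NORMED))[1:4:2]]; print('jar match',j,'expect (7,5)')
cv2.imwrite('pics/top9c.png',cv2.resize(im[140:310,120:400],None,fx=2.8,fy=2.8,interpolation=cv2.INTER_CUBIC))
# corner blocks rel. glued in w21
```

```text
w20 x [-121.6   24.4] y [-34.2  30.8] ((-48.58070373535156, -1.7631416320800781), (146.1197967529297, 65.64630126953125), 0.07941333949565887)
w21 x [-101.8  121.9] y [-33.2  30.9] ((10.080955505371094, -1.2573928833007812), (223.89346313476562, 64.57666778564453), 0.049689531326293945)
jar match [(0.9995429515838623, (7, 5))] expect (7,5)
```

View pics/top9c.png

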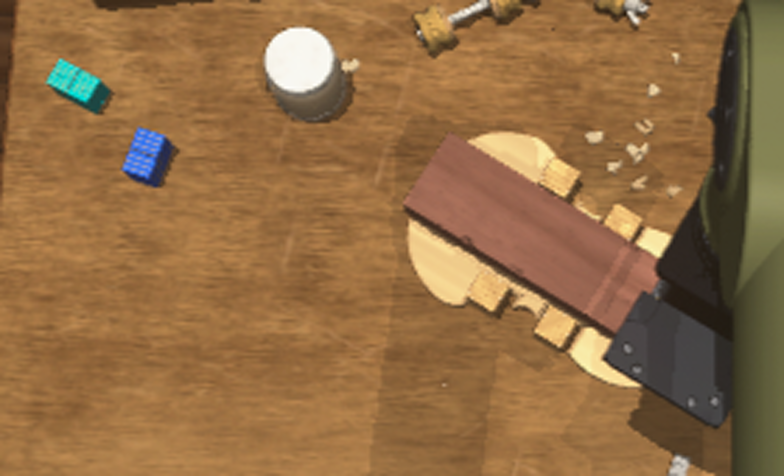

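Run:
```python
from bench import ctrl
print(ctrl.get_state()['time'], ctrl.close_job())
```

```text
the job is handed in; nothing more can be done
62.9 None
```

The job is handed in at 62.9 s of the 115 s allowed. All four blocks are in their notches, and the long block was laid over the neck and tail blocks last. The robot was touching nothing at hand-in.

**Correction made:** I set the neck block, the end block and both corner blocks in turn. The end block first landed about 3 mm off to one side. One corner block (-y) sat about 2 mm too far from its wall. I re-gripped and centred both before picking up the long block.

**Last checks**
- **Neck block:** about mould (116.5, -1), square within about 0.5°. I left the 1 mm sideways offset.
- **End block:** its pencil line follows the mould's centre line after the correction, by eye.
- **Corner blocks:** +y measured about (22.5, 46), close against its inner wall. The -y gap looked closed in the next picture, but I did not re-measure it.
- **Long block:** its ends measured at x = -121.6 and +121.9, so it is centred lengthwise, and within 0.1° of the centre line. The side view shows it lying level.
- **Jar:** it matches its first picture to the pixel.

**Disagreement:** the fitted mould pose puts the long block about 1.5 mm toward -y. Judged directly against the glued blocks in the same picture, it is within about 0.5 mm. The two opposite wrist views also placed the mould about 1 mm apart, so all these positions are good to roughly 1 mm.

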